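# Knock the recast wax pucks out of their pots into the indexed carrier

### The job

Push the carrier to its first station so that its leading compartment lies under the knock-out fork, then empty every wax pot on the bench: rap the upturned pot on the fork until its wedged wax puck drops into the compartment below, stand the empty pot upturned on the cork mat, and push the carrier on a station for the next pot. A puck that already lies loose on the bench is simply put into a free compartment by hand, so that each of the three pucks has a compartment of its own; only then push the carrier on to its last station, and leave all pots upturned on the mat and the other things on the bench where they are.

Things in the scene. Friction and masses are not known exactly. Their poses are not given: they have to be found in the camera images.
- unit: Knock-out unit, fixed: aluminium rail base 105 x 580 mm, 10 mm high, along its y axis (roughly world y). Origin: on the bench under the middle of the fork; x away from the robot, y along the rail, the way the carrier is pushed. A blue column behind the rail (x = 55 to 81 mm, 108 mm wide, 96 mm high) carries the fork.
- fork (a point): Middle of the gap between the two level blue prongs of the fork, level with their tops, 96 mm above the bench: where the middle of the pot's mouth should strike. Prongs run along the unit's x (-50 to +55 mm), 18 mm wide, 12 mm thick, 72 mm clear gap between them. The pot's flange rests on both; the puck falls through the gap.
- carrier (a joint): Position (m) of the grey three-compartment carrier along the rail, growing towards the unit's +y, 0 to 0.280. A sprung plunger clicks in at four stations: 0.040 (leading compartment under the fork), 0.118 (middle), 0.196 (trailing), 0.274 (last, past the fork, by the end stop). Sliding takes 2-3 N, entering or leaving a notch 7 N; within 2 mm it is drawn in. Starts at 0 to 0.022.
- tray (a point): On the carrier: centre of the middle compartment's floor (20 mm above the bench), axes as the unit's. Compartments are 72 x 72 mm inside, 78 mm apart centre to centre along y (leading one at +78 mm, trailing one at -78 mm), walls 32 mm high.
- handle (a point): On the carrier: middle of the top (125 mm above the bench) of the upright red handle post on the robot's side, 90 mm from the carrier's middle line. The post is 24 mm along x, 16 mm along y, 95 mm tall; it passes clear in front of the fork.
- pot1: Upturned tapered aluminium mould, mouth down. Origin: centre of the mouth, on its underside; z up through the stud. Rim flange 92 mm across, 5 mm thick; body 69 to 67 mm across up to a flat shoulder at z = 70 mm; round grip stud 40 mm across from z = 70 to 102 mm (top). Mouth 60 mm across. 0.25 kg. A red wax puck is wedged inside, held by three sprung pips.
- pot2: Upturned tapered aluminium mould, mouth down. Origin: centre of the mouth, on its underside; z up through the stud. Rim flange 92 mm across, 5 mm thick; body 69 to 67 mm across up to a flat shoulder at z = 70 mm; round grip stud 40 mm across from z = 70 to 102 mm (top). Mouth 60 mm across. 0.25 kg. A green wax puck is wedged inside, held by three sprung pips.
- pot3: Upturned tapered aluminium mould, mouth down. Origin: centre of the mouth, on its underside; z up through the stud. Rim flange 92 mm across, 5 mm thick; body 69 to 67 mm across up to a flat shoulder at z = 70 mm; round grip stud 40 mm across from z = 70 to 102 mm (top). Mouth 60 mm across. 0.25 kg. A purple wax puck is wedged inside, held by three sprung pips.
- puck1_mid (a point): Centre of the red wax puck: tapered disc 58 mm (wide end) to 52 mm across, 40 mm tall, 0.115 kg. Wedged in pot1: 31 mm above the pot's origin, held against over twice its weight, so it stays in if handled gently. Rapping the rim on the fork at 0.1 to 0.2 m/s with a light grip (20 N) frees it in 1 to 4 raps; faster strains the wrist. If that pot is absent, it lies loose, wide end down.
- puck2_mid (a point): Centre of the green wax puck: tapered disc 58 mm (wide end) to 52 mm across, 40 mm tall, 0.115 kg. Wedged in pot2: 31 mm above the pot's origin, held against over twice its weight, so it stays in if handled gently. Rapping the rim on the fork at 0.1 to 0.2 m/s with a light grip (20 N) frees it in 1 to 4 raps; faster strains the wrist. If that pot is absent, it lies loose, wide end down.
- puck3_mid (a point): Centre of the purple wax puck: tapered disc 58 mm (wide end) to 52 mm across, 40 mm tall, 0.115 kg. Wedged in pot3: 31 mm above the pot's origin, held against over twice its weight, so it stays in if handled gently. Rapping the rim on the fork at 0.1 to 0.2 m/s with a light grip (20 N) frees it in 1 to 4 raps; faster strains the wrist. If that pot is absent, it lies loose, wide end down.
- puck1: The red wax puck; origin: centre of its wide end, z along its axis towards the narrow end (up as it sits in the pot).
- puck2: The green wax puck; origin: centre of its wide end, z along its axis towards the narrow end (up as it sits in the pot).
- puck3: The purple wax puck; origin: centre of its wide end, z along its axis towards the narrow end (up as it sits in the pot).
- mat: Cork mat, 230 x 290 mm (x, y), 4 mm thick, fixed flat on the bench. Origin: centre of its underside. The emptied pots go here; it has room for three.
- iron: Bystander: black waxing iron, 140 x 85 mm sole, 86 mm high. Origin: centre of the sole.
- tin: Bystander: round aluminium wax tin, 87 mm across, 30 mm high. Origin: centre of its underside.
- thermometer: Bystander: orange snow thermometer, 150 x 26 x 12 mm, lying flat. Origin: centre of its underside.
- jig: Bystander: white plastic binding jig plate, 140 x 80 mm, 19 mm high. Origin: centre of its underside.
Things that resemble listed ones, but are neither listed nor needed, are in the scene too. What is shaped like the pot2 but blue is not meant. Leave any yellow look-alike of the puck1 alone.

How it is judged:
By the outcome, as a careful person would: the job done as asked, in the order asked, and still so for the second after the job is handed in, with the robot touching nothing.
Of pot1, pot2, pot3 only 2 to 3 are there at a start; the rules pass over those that are not, and their reading is None.
At some moment in a run one of pot1, pot2, pot3 may be knocked a few centimetres aside while the robot is not near it.
It also fails if it takes over 210 s, if anything falls off the work surface, if the arm or the gripper's body presses on something with over 40 N, if the wrist force passes 120 N, or if a joint passes its speed limit or range.

### The arm

A 6-joint arm with a two-finger parallel gripper is mounted at the origin on the work surface. World frame = base frame: x ahead of the robot, y to its left, z up, the work surface at z = 0. Lengths are in mm, angles in rad, forces in N, time in s.
With the tool pointing down it reaches from about 400 to 925 mm from the base axis. Payload 12.5 kg.
Tool frame: the origin (TCP) lies on the centre line of the jaws, within the pads' length; the fingertips stand 8 mm ahead of it and the grasp point (between the pads) lies 11 mm behind it; z points along the fingers, x is the direction in which the jaws open and shut, and the axes are right-handed (so a half turn about z gives the same grasp; the last joint's range is limited). The gripper opens to 95 mm and grips with 3 to 60 N. Pads are 20 mm wide; open, the fingers measure 119 mm over their backs; the gripper's body (75 mm by 180 mm) begins 59 mm behind the grasp point.
Start: joints at [-1.442, 0.491, 1.559, -0, 1.092, -0.106], TCP at [145.427, -607.862, 222.661] pointing down, gripper open.
Joint ranges: [-3.1, 3.1], [-0.84, 2.19], [0.05, 2.79], [-1.13, 4.28], [0.06, 2.93], [-2.69, 2.69]. Speed limits (rad/s): [2.22, 2.22, 2.79, 3.14, 3.14, 3.14].

### API

Orientations are given as [roll, pitch, yaw] about the fixed x, y, z axes, in that order (R = Rz(yaw) Ry(pitch) Rx(roll)).
In Python, from cell import env gives the robot as it stands. The module is installed in compiled form; this text tells all that it offers.
- The arm moves only by the tool send_rows, never from a script. Its argument "moves" is a list that holds one entry, the list of rows, each a list of 6 numbers: the shift along the tool's x, y, z as a fraction of full scale, then the turn, a rotation vector about the tool's x, y, z as a fraction of full scale. A call has 1 to 12 rows; each row is the pose to reach, as a shift and turn from the pose commanded when the call began, along the tool's axes at that moment; what a row does not reach only later rows make up. Full scale, the value 1, is 0.3 m for a shift and 90 degrees for a turn. A row lasts 1/12 s, in which the tool goes at most 41.7 mm and 7.16 degrees, less where a joint would pass 70% of its speed; a pose out of reach is approached as far as the arm can. A call with a number of a shift or a turn outside -1 to 1 is refused whole. A call with a gripper value outside its range is refused whole. "grip" is the gripper's target within -1 to 1 (shut at 1, half-way at 0, fully open at -1), set as the call begins (left out, the last holds). The fingers move at their own pace and stop on an object; the grip force is fixed at half the most. Time passes only in rows, so rows that repeat a pose let the fingers close. It gives the time, the measured TCP pose, the force and the opening at its end, in the units of the state.
- env.state(): the state, without advancing time (a new reading comes with each control period).
- env.read_camera(name): name is "scene" or "top" or "wrist"; returns a dict with "image" (384x512x3 uint8, red, green, blue), "mtx" (3x3 intrinsics, pixels), "T" (4x4, takes a point from camera to world coordinates); the wrist camera has in their place "mount" (4x4, takes a point from camera to tool coordinates, whose origin is the TCP and whose axes are the tool frame's). Camera axes: x right, y up, looking along -z (the intrinsics and any distortion apply to the point x, -y, -z); pixel columns grow to the right and rows downward; lengths in mm; the calibration is good to about 2 mm. A picture is of the moment at which its call begins: read the wrist's pose just before it. There is no depth.
- env.job_done(): hands the job in, once; it reports no verdict.
Trained networks look in the newest picture that a camera, given by its name, has taken for a name from the list of things; names that differ only in an ending like _2 or _b are one class to them, and where a whole thing is asked for, a point or a joint stands for the part that bears it (a point fixed in the world has none). Each returns a list of dicts, best first, with "confidence" (0 to 1); they miss things now and then, are a little off and sometimes report something else, mostly with a low value. They report only what shows in the picture. A call takes as long as a camera call. They do not tell look-alikes from the thing itself.
- env.look_for(camera, thing): "xy" ([column, row] in pixels, amid what is visible of it).
- env.outline_of(camera, thing): "region" (384x512 bool, what is visible of it) and "xy" ([column, row] in pixels, amid what is visible of it).
The state is a dict: "t": time; "joints": joint angles; "qvel": joint speeds; "tau": joint torques, N m; "eef_pos": TCP position; "tcp_rot": TCP orientation; "ft_force": force on the tool from outside, world axes, zero at the start; "moment": the same for the moment, N m; "opening": opening from 0.0 (shut) to 1.0 (fully open).
Only numpy, scipy, OpenCV 4.12 (cv2) and the standard library are available. Lean on these libraries where they do the work, as an engineer would, in place of code of your own. Each camera call takes 0.05 s, during which the arm holds its last target. There are 200 camera calls.

## Working session

There is one attempt and no reset: what is moved stays moved. The work goes in short steps, Python scripts to look and compute and a tool call to move; the robot and the scene stay as the last step left them, time stands still between calls to the robot, and variables do not carry over. Pictures are saved under pics/ and viewed, about 12 in all and at most 16, crops included, and the job is handed in when it is done.

Besides the shell and the picture viewer there is one more tool, called after "Call:" by a JSON object that holds its "name" and its "arguments", one argument or row to a line. send_rows: Moves the arm, as the interface text tells. Its arguments: {"type":"object","properties":{"moves":{"type":"array","items":{"type":"array","items":{"type":"array","items":{"type":"number"}}}},"grip":{"type":"number"}},"required":["moves"]}

```bash
mkdir -p pics; cat > h.py <<'E'
import numpy as np, cv2
from cell import env
from scipy.spatial.transform import Rotation as R
def save(img,n): cv2.imwrite(f'pics/{n}.png',cv2.cvtColor(img,cv2.COLOR_RGB2BGR))
def ray(c,uv,z,T=None):
    T=c['T'] if T is None else T
    m=c['mtx']; d=np.array([(uv[0]-m[0,2])/m[0,0],-(uv[1]-m[1,2])/m[1,1],-1.])
    d=T[:3,:3]@d; o=T[:3,3]; return o+d*(z-o[2])/d[2]
def proj(c,P,T=None):
    T=c['T'] if T is None else T
    p=T[:3,:3].T@(np.array(P,float)-T[:3,3]); m=c['mtx']
    return np.array([m[0,2]+m[0,0]*p[0]/-p[2], m[1,2]+m[1,1]*(-p[1])/-p[2]])
def toolT(s=None):
    s=s or env.state(); T=np.eye(4); T[:3,:3]=R.from_euler('xyz',s['tcp_rot']).as_matrix(); T[:3,3]=s['eef_pos']; return T
E
python3 - <<'E'
from h import *
s=env.state(); print({k:np.round(v,3).tolist() for k,v in s.items()})
ims=[]
for n in ('scene','top'):
    c=env.read_camera(n); save(c['image'],n+'0'); print(n,c['mtx'].tolist(),c['T'].round(3).tolist())
    for k,z in (('pot1',50),('pot2',50),('pot3',50),('puck1',20),('puck2',20),('puck3',20),('mat',4),('unit',50),('handle',100),('carrier',40),('iron',40),('tin',15),('thermometer',6),('jig',10)):
        print(k,[(np.round(d['xy']).tolist(),round(d['confidence'],2),ray(c,d['xy'],z)[:2].round().tolist()) for d in env.look_for(n,k)][:4])
E
```

```text
{'t': 0.0, 'joints': [-1.442, 0.492, 1.559, -0.0, 1.092, -0.106], 'qvel': [-0.002, -0.001, 0.001, 0.001, 0.002, 0.001], 'tau': [-0.002, -61.265, -25.818, 0.069, 0.048, -0.0], 'eef_pos': [145.409, -607.6, 222.046], 'tcp_rot': [-3.141, 0.001, -1.336], 'ft_force': [0.206, 0.218, -0.025], 'moment': [0.022, -0.006, -0.01], 'opening': 0.998}
scene [[385.62356974112095, 0.0, 256.13990459278165], [0.0, 385.62356974112095, 195.10921581049192], [0.0, 0.0, 1.0]] [[0.743, -0.478, 0.468, 1006.881], [0.669, 0.51, -0.541, -867.473], [0.02, 0.715, 0.699, 993.888], [0.0, 0.0, 0.0, 1.0]]
pot1 [([209.0, 225.0], 0.93, [355.0, -342.0]), ([176.0, 200.0], 0.77, [191.0, -344.0]), ([134.0, 274.0], 0.75, [335.0, -619.0]), ([234.0, 248.0], 0.68, [479.0, -354.0])]
pot2 [([209.0, 225.0], 0.93, [355.0, -342.0]), ([176.0, 200.0], 0.77, [191.0, -344.0]), ([134.0, 274.0], 0.75, [335.0, -619.0]), ([234.0, 248.0], 0.68, [479.0, -354.0])]
pot3 [([209.0, 225.0], 0.93, [355.0, -342.0]), ([176.0, 200.0], 0.77, [191.0, -344.0]), ([134.0, 274.0], 0.75, [335.0, -619.0]), ([234.0, 248.0], 0.68, [479.0, -354.0])]
puck1 [([229.
[... 1358 characters left out ...]
, 220.0], 0.71, [398.0, -183.0]), ([270.0, 254.0], 0.56, [286.0, -203.0])]
puck3 [([264.0, 220.0], 0.71, [398.0, -183.0]), ([270.0, 254.0], 0.56, [286.0, -203.0])]
mat [([122.0, 208.0], 0.65, [429.0, 289.0]), ([204.0, 201.0], 0.19, [458.0, 17.0])]
unit [([222.0, 142.0], 0.81, [647.0, -39.0])]
handle [([258.0, 145.0], 0.86, [626.0, -157.0])]
carrier [([255.0, 141.0], 0.87, [654.0, -148.0])]
iron [([345.0, 183.0], 0.59, [522.0, -440.0]), ([123.0, 210.0], 0.22, [420.0, 277.0])]
tin [([223.0, 206.0], 0.89, [442.0, -45.0])]
thermometer [([304.0, 235.0], 0.71, [350.0, -314.0]), ([204.0, 197.0], 0.62, [469.0, 18.0])]
jig [([187.0, 199.0], 0.84, [461.0, 74.0]), ([225.0, 204.0], 0.2, [449.0, -52.0])]
```

View combined.

View pics/scene0.png

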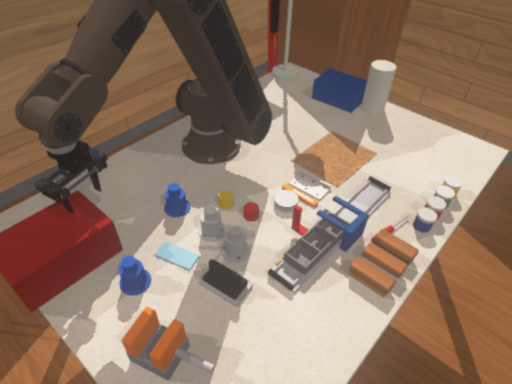

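View pics/top0.png

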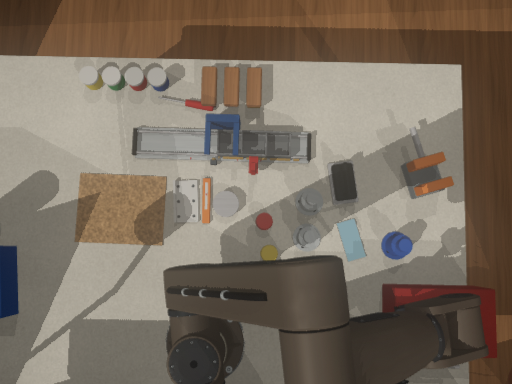

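```bash
cat >> h.py <<'E'
def plan(*wps, yaws=None, start=None):
    "rows for successive (x,y,z,yaw) targets, each relative to previous"
    T=toolT() if start is None else start
    for w in wps:
        G=np.eye(4); G[:3,:3]=R.from_euler('xyz',[np.pi,0,w[3]]).as_matrix(); G[:3,3]=w[:3]
        d=T[:3,:3].T@(G[:3,3]-T[:3,3]); r=R.from_matrix(T[:3,:3].T@G[:3,:3]).as_rotvec()
        n=max(np.linalg.norm(d)/41.7,np.degrees(np.linalg.norm(r))/7.16)
        print('->',w,'row',np.round(np.r_[d/300,r/(np.pi/2)],4).tolist(),'minrows %.1f'%n); T=G
E
python3 - <<'E'
from h import *
c=env.read_camera('wrist'); print(c['mtx'].round(1).tolist(),c['mount'].round(3).tolist())
plan((350,-370,330,-1.45),(540,-130,430,-1.571))
E
```

```text
[[307.7, 0.0, 257.9], [0.0, 307.7, 190.9], [0.0, 0.0, 1.0]] [[1.0, -0.001, 0.002, 0.475], [-0.001, -0.966, -0.258, -74.208], [0.002, 0.258, -0.966, -161.927], [0.0, 0.0, 0.0, 1.0]]
-> (350, -370, 330, -1.45) row [-0.6124, -0.8477, -0.3578, 0.0, -0.0001, 0.0726] minrows 8.0
-> (540, -130, 430, -1.571) row [-0.7179, -0.7251, -0.3333, -0.0, -0.0, 0.077] minrows 7.7
```

Call:
{"name": "send_rows", "arguments": {
  "moves": [
    [[-0.3,-0.42,-0.18,0,0,0.036],[-0.6,-0.84,-0.36,0,0,0.073],[-0.6124,-0.8477,-0.3578,0,0,0.0726],[-0.6124,-0.8477,-0.3578,0,0,0.0726],[-0.6124,-0.8477,-0.3578,0,0,0.0726],[-0.6124,-0.8477,-0.3578,0,0,0.0726],[-0.6124,-0.8477,-0.3578,0,0,0.0726],[-0.6124,-0.8477,-0.3578,0,0,0.0726]]
  ]
}}

```text
t: 2.22
eef_pos: [350.9, -368.2, 330.9]
tcp_rot: [-3.141, -0.001, -1.45]
ft_force: [0.4, -0.1, 0.2]
opening: 1.002
```

Call:
{"name": "send_rows", "arguments": {
  "moves": [
    [[-0.64,-0.96,-0.25,0,0,0.077],[-0.64,-0.96,-0.25,0,0,0.077],[-0.64,-0.96,-0.25,0,0,0.077],[-0.64,-0.96,-0.25,0,0,0.077],[-0.64,-0.96,-0.25,0,0,0.077],[-0.64,-0.96,-0.25,0,0,0.077],[-0.64,-0.96,-0.25,0,0,0.077],[-0.64,-0.96,-0.25,0,0,0.077],[-0.64,-0.96,-0.25,0,0,0.077],[-0.64,-0.96,-0.25,0,0,0.077],[-0.64,-0.96,-0.25,0,0,0.077]]
  ]
}}

```text
t: 3.13
eef_pos: [613.4, -143.7, 404.5]
tcp_rot: [3.141, -0.0, -1.569]
ft_force: [0.5, -0.8, 0.4]
opening: 1.0
```

```bash
cat >> h.py <<'E'
def wrist():
    T=toolT(); c=env.read_camera('wrist'); c['T']=T@c['mount']; return c
E
python3 - <<'E'
from h import *
s=env.state(); print(s['t'],s['eef_pos'],s['tcp_rot'],s['ft_force'])
c=wrist(); save(c['image'],'w1'); np.savez('w1.npz',image=c['image'],mtx=c['mtx'],T=c['T'])
for k,z in (('pot1',50),('puck1',20),('mat',4),('unit',50),('handle',125),('carrier',40)):
    print(k,[(np.round(d['xy']).tolist(),round(d['confidence'],2),ray(c,d['xy'],z)[:2].round().tolist()) for d in env.look_for('wrist',k)][:4])
E
```

```text
3.1333 [ 613.35246493 -143.73292796  404.48355764] [ 3.14103917e+00 -2.13205103e-05 -1.56885655e+00] [ 0.50274538 -0.83587934  0.39527635]
pot1 [([357.0, 217.0], 0.96, [501.0, -320.0]), ([354.0, 302.0], 0.89, [329.0, -328.0])]
puck1 [([287.0, 304.0], 0.79, [302.0, -202.0]), ([195.0, 128.0], 0.7, [654.0, -33.0]), ([262.0, 135.0], 0.65, [642.0, -151.0]), ([276.0, 252.0], 0.57, [418.0, -177.0])]
mat [([57.0, 215.0], 0.85, [487.0, 245.0])]
unit [([194.0, 126.0], 0.92, [659.0, -38.0])]
handle [([355.0, 306.0], 0.74, [373.0, -304.0]), ([261.0, 135.0], 0.7, [651.0, -147.0]), ([195.0, 128.0], 0.45, [660.0, -55.0])]
carrier [([262.0, 134.0], 0.59, [646.0, -150.0])]
```

View pics/w1.png

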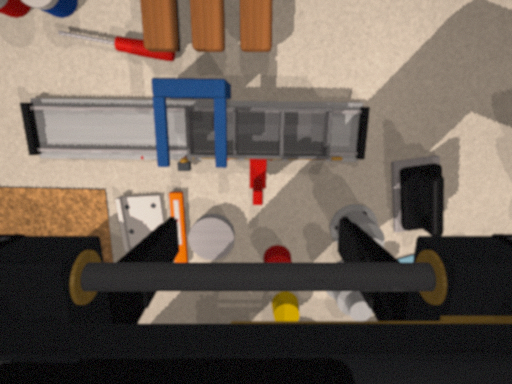

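Call:
{"name": "send_rows", "arguments": {
  "moves": [
    [[0,0,0,0,0,0],[0,0,0,0,0,0],[0,0,0,0,0,0]]
  ]
}}

```text
t: 3.73
eef_pos: [612.7, -144.9, 405.0]
tcp_rot: [-3.141, -0.0, -1.571]
ft_force: [0.4, -0.1, 0.9]
opening: 1.002
```

```bash
python3 - <<'E'
from h import *
s=env.state(); print(s['t'],s['eef_pos'],s['tcp_rot'])
c=wrist(); save(c['image'],'w2'); np.savez('w2.npz',image=c['image'],mtx=c['mtx'],T=c['T'])
hsv=cv2.cvtColor(c['image'],cv2.COLOR_RGB2HSV)
b=cv2.inRange(hsv,(100,120,60),(125,255,255)); b[:70]=0;b[180:]=0;b[:,:140]=0;b[:,250:]=0
for r in (105,115,125,135,145,155,158,160,162,164,166,168,170):
    x=np.where(b[r])[0]
    if len(x): 
        runs=np.split(x,np.where(np.diff(x)>1)[0]+1); print(r,[(q[0],q[-1]) for q in runs if len(q)>2],[ray(c,(e,r),96)[:2].round(1).tolist() for q in runs if len(q)>2 for e in (q[0]-.5,q[-1]+.5)])
for col in (157,165,192,217,225):
    y=np.where(b[:,col])[0]; print(col,y.min(),y.max(),ray(c,(col,y.min()-.5),96)[:2].round(1),ray(c,(col,y.max()+.5),96)[:2].round(1))
m=cv2.inRange(hsv,(0,150,80),(6,255,255))|cv2.inRange(hsv,(172,150,80),(180,255,255))
n,l,st,ce=cv2.connectedComponentsWithStats(m)
for i in range(1,n):
    if st[i,4]>80: print('red',st[i].tolist(),ce[i].round(1))
for n2 in ('pot1','puck1'):
  for d in env.outline_of('wrist',n2): print(n2,d['confidence'],d['xy'],d['region'].sum(),cv2.boundingRect(d['region'].astype(np.uint8)))
E
```

```text
3.7333 [ 612.68940741 -144.88821728  405.02902068] [-3.14146279e+00 -9.40109563e-05 -1.57126784e+00]
105 [(np.int64(153), np.int64(164)), (np.int64(213), np.int64(224))] [[692.0, 11.5], [692.0, -6.2], [692.0, -77.0], [692.0, -94.7]]
115 [(np.int64(154), np.int64(164)), (np.int64(213), np.int64(224))] [[677.7, 11.3], [677.7, -5.1], [677.7, -76.5], [677.7, -94.3]]
125 [(np.int64(155), np.int64(165)), (np.int64(213), np.int64(224))] [[663.1, 11.1], [663.1, -5.4], [663.2, -75.9], [663.2, -93.9]]
135 [(np.int64(156), np.int64(166)), (np.int64(214), np.int64(224))] [[648.3, 10.9], [648.3, -5.8], [648.4, -76.9], [648.4, -93.5]]
145 [(np.int64(156), np.int64(166)), (np.int64(214), np.int64(225))] [[633.3, 12.1], [633.3, -4.6], [633.3, -76.3], [633.3, -94.6]]
155 [(np.int64(157), np.int64(167)), (np.int64(215), np.int64(225))] [[618.0, 11.9], [618.0, -5.0], [618.0, -77.3], [618.0, -94.2]]
158 [(np.int64(158), np.int64(167)), (np.int64(216), np.int64(224))] [[613.3, 10.8], [613.3, -4.6], [613.4, -78.6], [613.4, -92.5]]
160 [(np.int64(158), np.int64(167)), (np.int64(216), np.int64(224))] [[610.
[... 326 characters left out ...]
9 157 [728.9   1.8] [614.1  11.5]
165 79 165 [728.9  -9.8] [6.016e+02 1.000e-01]
192 79 97 [728.9 -48.8] [702.6 -47.3]
217 79 165 [728.9 -84.9] [601.7 -80.6]
225 82 156 [724.8 -96.3] [615.7 -93.3]
red [0, 0, 29, 17, 346] [13.9  8.5]
red [114, 37, 60, 24, 651] [139.4  48.7]
red [249, 159, 17, 46, 588] [256.9 177.9]
red [264, 245, 26, 18, 386] [276.6 254.7]
pot1 0.8 [356.3, 218.7] 1098 (329, 203, 55, 43)
pot1 0.66 [352.7, 303.0] 760 (327, 291, 44, 29)
pot1 0.37 [179.9, 215.2] 760 (168, 191, 20, 71)
puck1 0.95 [286.5, 304.7] 710 (271, 291, 28, 30)
puck1 0.65 [274.9, 253.6] 410 (262, 244, 29, 18)
puck1 0.62 [191.4, 128.5] 23475 (19, 76, 350, 129)
puck1 0.44 [137.1, 217.0] 1952 (114, 194, 50, 59)
```

```bash
python3 - <<'E'
from h import *
c=np.load('w2.npz')
for x in (547,571): print(proj(c,(x,-147,125)))
print([ray(c,(u,195),125)[:2].round(1).tolist() for u in (249,258,265)], ray(c,(257,204.5),125)[:2])
h=cv2.cvtColor(c['image'],cv2.COLOR_RGB2HSV)
m=cv2.inRange(h,(0,150,80),(6,255,255))|cv2.inRange(h,(172,150,80),(180,255,255))
for r in range(160,206,5): x=np.where(m[r,240:280])[0]+240; print(r,x.min(),x.max(),end='; ')
plan((559,-147,250,-1.5708),(559,-147,92,-1.5708))
E
```

```text
[259.86184084 204.84860867]
[259.89344228 189.42218099]
[[562.4, -130.8], [562.4, -144.2], [562.4, -154.6]] [ 547.5453209  -142.69350637]
160 249 265; 165 249 265; 170 250 265; 175 250 264; 180 250 264; 185 250 264; 190 253 260; 195 253 260; 200 253 260; Traceback (most recent call last):
  File "<stdin>", line 7, in <module>
    return umr_minimum(a, axis, None, out, keepdims, initial, where)
ValueError: zero-size array to reduction operation minimum which has no identity
```

```bash
python3 - <<'E'
from h import *
plan((559,-143,200,-1.5708),(559,-143,92,-1.5708),(559,-119,92,-1.5708),(559,-119,250,-1.5708))
E
```

```text
-> (559, -143, 200, -1.5708) row [-0.0058, 0.1792, 0.6832, 0.0, -0.0, -0.0001] minrows 5.1
-> (559, -143, 92, -1.5708) row [0.0, -0.0, 0.36, 0.0, 0.0, 0.0] minrows 2.6
-> (559, -119, 92, -1.5708) row [-0.08, 0.0, 0.0, 0.0, 0.0, 0.0] minrows 0.6
-> (559, -119, 250, -1.5708) row [0.0, 0.0, -0.5267, 0.0, 0.0, 0.0] minrows 3.8
```

Call:
{"name": "send_rows", "arguments": {
  "moves": [
    [[-0.006,0.179,0.34,0,0,0],[-0.006,0.179,0.683,0,0,0],[-0.006,0.179,0.683,0,0,0],[-0.006,0.179,0.683,0,0,0],[-0.006,0.179,0.683,0,0,0],[-0.006,0.179,0.683,0,0,0],[-0.006,0.179,0.683,0,0,0],[-0.006,0.179,0.683,0,0,0],[-0.006,0.179,0.683,0,0,0]]
  ]
}}

```text
t: 4.63
eef_pos: [560.7, -143.4, 202.6]
tcp_rot: [-3.138, -0.002, -1.571]
ft_force: [-0.2, -0.4, -0.4]
opening: 1.003
```

Call:
{"name": "send_rows", "arguments": {
  "moves": [
    [[0,0,0.12,0,0,0],[0,0,0.24,0,0,0],[0,0,0.36,0,0,0],[0,0,0.36,0,0,0],[0,0,0.36,0,0,0]]
  ]
}}

```text
t: 5.05
eef_pos: [559.8, -143.1, 92.9]
tcp_rot: [3.141, 0.0, -1.571]
ft_force: [-0.2, 0.2, 0.5]
opening: 1.001
```

Call:
{"name": "send_rows", "arguments": {
  "moves": [
    [[0,0,0,0,0,0],[0,0,0,0,0,0],[0,0,0,0,0,0],[0,0,0,0,0,0],[0,0,0,0,0,0],[0,0,0,0,0,0],[0,0,0,0,0,0],[0,0,0,0,0,0],[0,0,0,0,0,0],[0,0,0,0,0,0]]
  ],
  "grip": 1
}}

```text
t: 5.88
eef_pos: [559.1, -142.9, 92.0]
tcp_rot: [3.142, -0.0, -1.571]
ft_force: [0.3, 0.4, -0.2]
opening: 0.356
```

Call:
{"name": "send_rows", "arguments": {
  "moves": [
    [[0,0,0,0,0,0],[0,0,0,0,0,0],[0,0,0,0,0,0],[0,0,0,0,0,0],[0,0,0,0,0,0],[0,0,0,0,0,0],[0,0,0,0,0,0]]
  ]
}}

```text
t: 6.47
eef_pos: [559.1, -142.9, 92.0]
tcp_rot: [3.142, 0.0, -1.571]
ft_force: [0.1, -1.2, -0.3]
opening: 0.169
```

Call:
{"name": "send_rows", "arguments": {
  "moves": [
    [[-0.02,0,0,0,0,0],[-0.04,0,0,0,0,0],[-0.06,0,0,0,0,0],[-0.08,0,0,0,0,0],[-0.08,0,0,0,0,0],[-0.08,0,0,0,0,0],[-0.08,0,0,0,0,0]]
  ]
}}

```text
t: 7.05
eef_pos: [559.3, -118.6, 92.0]
tcp_rot: [-3.141, 0.0, -1.571]
ft_force: [3.6, 1.2, -4.0]
opening: 0.172
```

Call:
{"name": "send_rows", "arguments": {
  "moves": [
    [[0,0,0,0,0,0],[0,0,0,0,0,0],[0,0,0,0,0,0],[0,0,0,0,0,0],[0,0,0,0,0,0],[0,0,0,0,0,0]]
  ],
  "grip": -1
}}

```text
t: 7.55
eef_pos: [559.0, -119.0, 92.1]
tcp_rot: [3.141, -0.0, -1.571]
ft_force: [-0.2, -0.4, -1.0]
opening: 0.535
```

Call:
{"name": "send_rows", "arguments": {
  "moves": [
    [[0,0,-0.14,0,0,0],[0,0,-0.28,0,0,0],[0,-0.08,-0.42,0,0,0],[0,-0.2,-0.56,0,0,0],[0,-0.2,-0.7,0,0,0],[0,-0.2,-0.7,0,0,0],[0,-0.2,-0.7,0,0,0],[0,-0.2,-0.7,0,0,0]]
  ]
}}

```text
t: 8.22
eef_pos: [619.1, -118.9, 302.4]
tcp_rot: [-3.141, -0.0, -1.571]
ft_force: [-0.2, -0.5, -1.8]
opening: 0.995
```

```bash
python3 - <<'E'
from h import *
s=env.state(); print(s['t'],s['eef_pos'])
c=wrist(); im=c['image'].copy(); np.savez('w3.npz',image=c['image'],mtx=c['mtx'],T=c['T'])
F=np.array([649,-41,0])
def box(cx,cy,hx,hy,z,col):
    p=np.array([proj(c,(F[0]+cx+a*hx,F[1]+cy+b*hy,z)) for a,b in((-1,-1),(-1,1),(1,1),(1,-1))]); cv2.polylines(im,[np.int32(p.round())],True,col,1)
box(2.5,45,52.5,9,96,(255,255,0)); box(2.5,-45,52.5,9,96,(255,255,0))
for k in(0,-78,-156): box(0,k,36,36,52,(0,255,0))
box(-90,-78,12,8,125,(0,255,255))
save(cv2.resize(im[:300],None,fx=1.5,fy=1.5),'w3')
E
```

```text
8.2167 [ 619.06312039 -118.88356266  302.37392873]
```

View pics/w3.png

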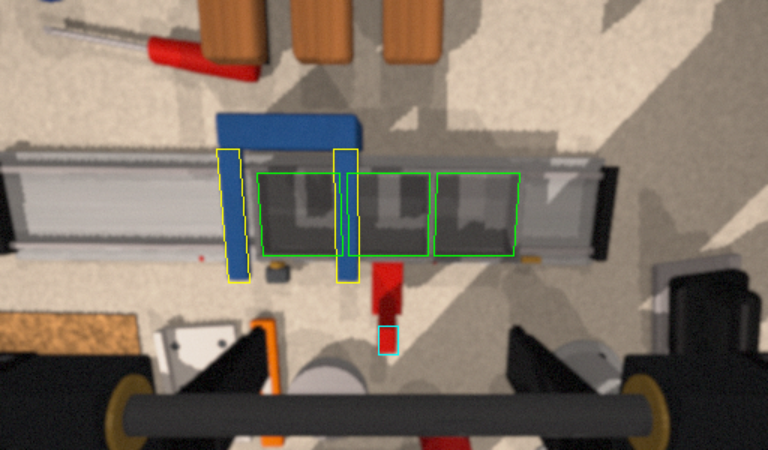

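Call:
{"name": "send_rows", "arguments": {
  "moves": [
    [[0.33,0.46,0,0,0,0],[0.67,0.93,0,0,0,0],[0.67,0.93,0,0,0,0],[0.67,0.93,0,0,0,0],[0.67,0.93,0,0,0,0],[0.67,0.93,0,0,0,0],[0.67,0.93,0,0,0,0],[0.67,0.93,0,0,0,0],[0.67,0.93,0,0,0,0],[0.67,0.93,0,0,0,0],[0.67,0.93,0,0,0,0],[0.67,0.93,0,0,0,0]]
  ]
}}

```text
t: 9.27
eef_pos: [340.7, -319.2, 301.5]
tcp_rot: [3.141, 0.001, -1.571]
ft_force: [-0.9, -0.5, 0.8]
opening: 1.0
```

```bash
python3 - <<'E'
from h import *
s=env.state(); print(s['t'],s['eef_pos'],s['joints'])
c=wrist(); save(c['image'],'w4'); np.savez('w4.npz',image=c['image'],mtx=c['mtx'],T=c['T'])
for n2,z in (('pot1',50),('puck1',20)):
  for d in env.outline_of('wrist',n2): print(n2,d['confidence'],d['xy'],ray(c,d['xy'],z),cv2.boundingRect(d['region'].astype(np.uint8)))
E
```

```text
9.2667 [ 340.67969328 -319.15806118  301.45954204] [-8.94553852e-01  1.81054471e-01  1.81433081e+00  2.32139463e-04
  1.14724531e+00  6.75867310e-01]
pot1 0.93 [465.1, 171.6] [ 332.00429823 -600.86608621   50.        ] (422, 139, 90, 64)
pot1 0.78 [262.5, 156.8] [ 351.88490718 -324.29947171   50.        ] (231, 125, 61, 63)
pot1 0.74 [264.8, 70.2] [ 461.44292085 -326.65322691   50.        ] (234, 35, 65, 70)
puck1 0.88 [179.1, 194.1] [ 290.96810148 -200.09282587   20.        ] (157, 173, 43, 42)
puck1 0.64 [161.7, 119.2] [ 400.20729944 -182.75886355   20.        ] (137, 101, 47, 40)
```

View pics/w4.png

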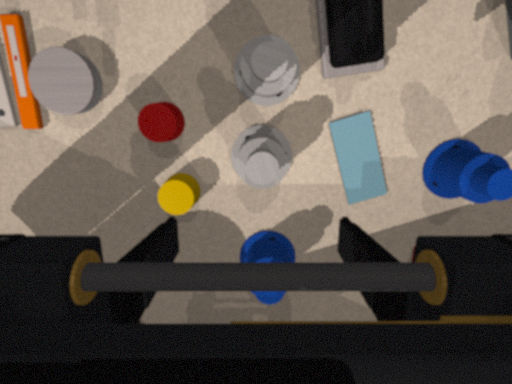

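```bash
cat >> h.py <<'E'
from scipy.optimize import minimize
POT=[(0,46),(5,46),(70,33.5),(70,20),(102,20)]
PUCK=[(0,29),(40,26)]
A=np.linspace(0,2*np.pi,40,endpoint=False)
def sil(c,x,y,prof,z0=0,T=None,s=4):
    m=np.zeros((384*s,512*s),np.uint8)
    for (za,ra),(zb,rb) in zip(prof,prof[1:]):
        pts=[(proj(c,(x+r*np.cos(a),y+r*np.sin(a),z0+z),T)+.5)*s for z,r in((za,ra),(zb,rb)) for a in A]
        cv2.fillConvexPoly(m,cv2.convexHull(np.int32(np.array(pts).round())),1)
    return m
def fit(c,region,x0,prof,z0=0,s=4):
    g=cv2.resize(region.astype(np.uint8),None,fx=s,fy=s,interpolation=cv2.INTER_NEAREST)
    f=lambda p:1-(lambda m:(m&g).sum()/(m|g).sum())(sil(c,p[0],p[1],prof,z0,s=s))
    r=minimize(f,x0[:2],method='Nelder-Mead',options=dict(initial_simplex=np.array(x0[:2])+np.array([[0,0],[8,0],[0,8]]),xatol=.2,fatol=1e-4,maxiter=80))
    return r.x.round(1),round(1-r.fun,3)
def overlay(c,items,name,crop=None,fx=1):
    im=c['image'].copy()
    for x,y,prof,z0 in items:
        for z,r in prof:
            p=np.array([proj(c,(x+r*np.cos(a),y+r*np.sin(a),z0+z)) for a in A]); cv2.polylines(im,[np.int32(p.round())],True,(0,255,0),1)
    if crop: im=im[crop[1]:crop[3],crop[0]:crop[2]]
    save(cv2.resize(im,None,fx=fx,fy=fx),name)
E
python3 - <<'E'
from h import *
c=wrist(); print(env.state()['eef_pos'])
it=[]
for n2,z,prof in (('pot1',50,POT),('puck1',20,PUCK)):
  for d in env.outline_of('wrist',n2):
    if d['confidence']<.5: continue
    p,i=fit(c,d['region'],ray(c,d['xy'],z),prof); print(n2,d['xy'],p,i); it.append((p[0],p[1],prof,0))
overlay(c,it,'w5',(100,0,512,240),1.9)
E
```

```text
[ 340.87155398 -319.15229655  301.84984809]
pot1 [264.1, 248.5] [ 181.4 -332.8] 0.545
pot1 [463.3, 173.6] [ 327.3 -613.9] 0.957
pot1 [266.9, 67.1] [ 465.5 -329.1] 0.972
pot1 [261.7, 153.3] [ 347.3 -322.3] 0.973
puck1 [176.7, 194.8] [ 291.4 -198.2] 0.927
puck1 [159.3, 119.7] [ 397.2 -180.2] 0.928
```

View pics/w5.png

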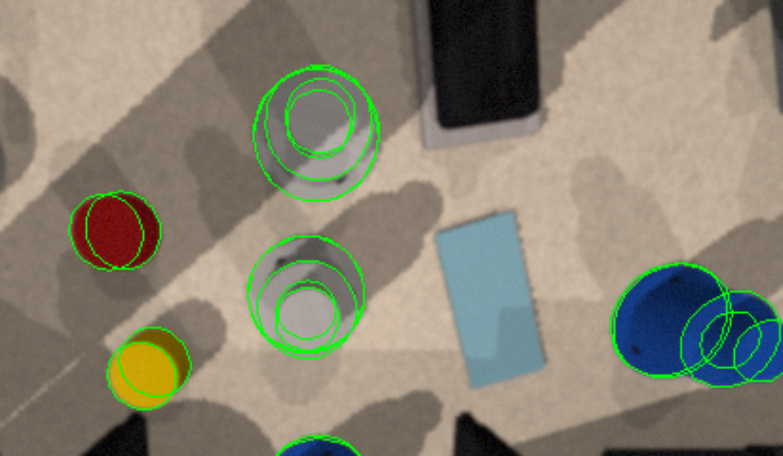

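```bash
python3 - <<'E'
from h import *
plan((465.5,-329,150,-1.5708),(465.5,-329,82,-1.5708),(465.5,-329,242,-1.5708),(649,-41,242,-1.5708))
E
```

```text
-> (465.5, -329, 150, -1.5708) row [0.0326, -0.4163, 0.5064, 0.0001, 0.0001, 0.0007] minrows 4.7
-> (465.5, -329, 82, -1.5708) row [0.0, -0.0, 0.2267, 0.0, 0.0, 0.0] minrows 1.6
-> (465.5, -329, 242, -1.5708) row [0.0, 0.0, -0.5333, 0.0, 0.0, 0.0] minrows 3.8
-> (649, -41, 242, -1.5708) row [-0.96, -0.6117, -0.0, 0.0, 0.0, 0.0] minrows 8.2
```

Call:
{"name": "send_rows", "arguments": {
  "moves": [
    [[0.033,-0.21,0.1,0,0,0],[0.033,-0.416,0.25,0,0,0],[0.033,-0.416,0.38,0,0,0],[0.033,-0.416,0.506,0,0,0],[0.033,-0.416,0.506,0,0,0],[0.033,-0.416,0.506,0,0,0],[0.033,-0.416,0.506,0,0,0],[0.033,-0.416,0.506,0,0,0]]
  ]
}}

```text
t: 10.23
eef_pos: [465.0, -330.1, 152.0]
tcp_rot: [-3.141, -0.001, -1.571]
ft_force: [0.0, 1.0, 0.4]
opening: 0.995
```

Call:
{"name": "send_rows", "arguments": {
  "moves": [
    [[0,0,0.09,0,0,0],[0,0,0.17,0,0,0],[0,0,0.225,0,0,0],[0,0,0.225,0,0,0],[0,0,0.225,0,0,0]]
  ]
}}

```text
t: 10.65
eef_pos: [465.0, -330.5, 84.9]
tcp_rot: [-3.14, -0.002, -1.572]
ft_force: [1.2, 0.6, 0.2]
opening: 0.999
```

Call:
{"name": "send_rows", "arguments": {
  "moves": [
    [[0,0,0,0,0,0],[0,0,0,0,0,0],[0,0,0,0,0,0],[0,0,0,0,0,0],[0,0,0,0,0,0],[0,0,0,0,0,0],[0,0,0,0,0,0],[0,0,0,0,0,0],[0,0,0,0,0,0],[0,0,0,0,0,0],[0,0,0,0,0,0],[0,0,0,0,0,0]]
  ],
  "grip": 1
}}

```text
t: 11.65
eef_pos: [464.9, -329.9, 82.7]
tcp_rot: [-3.142, -0.0, -1.571]
ft_force: [-0.2, -1.9, -1.2]
opening: 0.415
```

Call:
{"name": "send_rows", "arguments": {
  "moves": [
    [[0,0,0,0,0,0],[0,0,-0.02,0,0,0],[0,0,-0.06,0,0,0],[0,0,-0.12,0,0,0],[0,0,-0.19,0,0,0],[0,0,-0.26,0,0,0],[0,0,-0.33,0,0,0],[0,0,-0.4,0,0,0],[0,0,-0.46,0,0,0],[0,0,-0.51,0,0,0],[0,0,-0.533,0,0,0],[0,0,-0.533,0,0,0]]
  ]
}}

```text
t: 12.65
eef_pos: [465.0, -329.8, 244.0]
tcp_rot: [-3.14, -0.001, -1.571]
ft_force: [1.0, -0.1, -3.8]
opening: 0.416
```

Call:
{"name": "send_rows", "arguments": {
  "moves": [
    [[-0.03,-0.019,0,0,0,0],[-0.1,-0.063,0,0,0,0],[-0.19,-0.12,0,0,0,0],[-0.28,-0.178,0,0,0,0],[-0.37,-0.235,0,0,0,0],[-0.46,-0.292,0,0,0,0],[-0.55,-0.35,0,0,0,0],[-0.64,-0.407,0,0,0,0],[-0.73,-0.464,0,0,0,0],[-0.82,-0.521,0,0,0,0],[-0.91,-0.58,0,0,0,0],[-0.96,-0.612,0,0,0,0]]
  ]
}}

```text
t: 13.65
eef_pos: [649.3, -38.0, 240.7]
tcp_rot: [3.139, 0.001, -1.569]
ft_force: [-0.5, 0.8, -3.4]
opening: 0.415
```

Call:
{"name": "send_rows", "arguments": {
  "moves": [
    [[0,0,0,0,0,0],[0,0,0,0,0,0],[0,0,0,0,0,0],[0,0,0,0,0,0]]
  ]
}}

```text
t: 13.98
eef_pos: [647.9, -42.4, 242.1]
tcp_rot: [3.14, -0.0, -1.572]
ft_force: [0.0, 0.9, -4.0]
opening: 0.417
```

```bash
python3 - <<'E'
from h import *
s=env.state(); print(s['t'],s['eef_pos'],s['tcp_rot'],s['ft_force'],s['opening'])
c=wrist(); save(c['image'],'w6')
c=env.read_camera('scene'); save(c['image'][130:300,180:400].repeat(3,0).repeat(3,1),'s6')
for d in env.outline_of('scene','pot1'):
    p,i=fit(c,d['region'],ray(c,d['xy'],50),POT); print(d['xy'],p,i)
E
```

```text
13.9833 [647.9327993  -42.38602058 242.07275846] [ 3.14040903e+00 -2.50766303e-05 -1.57181279e+00] [ 0.01525675  0.93885725 -4.04731215] 0.4165559676911838
[133.2, 279.0] [ 324.1 -618.8] 0.93
[210.7, 225.5] [ 345.8 -326.4] 0.944
[343.5, 194.4] [583.4 107. ] 0.766
[176.1, 199.4] [ 178.6 -336.4] 0.943
```

View pics/w6.png

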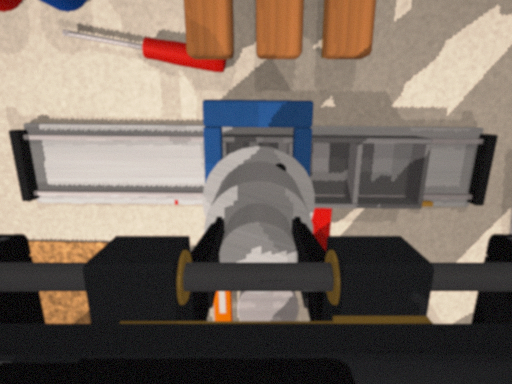

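Call:
{"name": "send_rows", "arguments": {
  "moves": [
    [[-0.005,-0.002,0.02,0,0,0],[-0.005,-0.002,0.062,0,0,0],[-0.005,-0.002,0.108,0,0,0],[-0.005,-0.002,0.154,0,0,0],[-0.005,-0.002,0.2,0,0,0],[-0.005,-0.002,0.221,0,0,0],[-0.005,-0.002,0.221,0,0,0]]
  ]
}}

```text
t: 14.72
eef_pos: [649.5, -40.6, 176.7]
tcp_rot: [-3.14, -0.0, -1.571]
ft_force: [0.3, -0.1, -0.1]
opening: 0.416
```

```bash
python3 - <<'E'
from h import *
s=env.state(); print(s['t'],s['eef_pos'],s['tcp_rot'],s['ft_force'],s['opening'])
E
```

```text
14.7167 [649.47607972 -40.5685752  176.73222681] [-3.13998804e+00 -2.06136773e-04 -1.57145307e+00] [ 0.34694068 -0.05919734 -0.09639565] 0.41586463049970396
```

Call:
{"name": "send_rows", "arguments": {
  "moves": [
    [[0,0,-0.03,0,0,0],[0,0,-0.1,0,0,0],[0,0,-0.17,0,0,0],[0,0,-0.2,0,0,0],[0,0,-0.2,0,0,0],[0,0,-0.2,0,0,0],[0,0,-0.2,0,0,0]]
  ]
}}

```text
t: 15.3
eef_pos: [648.6, -40.3, 235.2]
tcp_rot: [3.14, 0.0, -1.571]
ft_force: [0.2, -0.6, -3.8]
opening: 0.42
```

```bash
python3 - <<'E'
from h import *
s=env.state(); print(s['t'],s['eef_pos'],s['tcp_rot'],s['ft_force'],s['opening'])
c=wrist(); print(env.state()['ft_force'])
for n in('wrist','scene','top'):
  if n!='wrist': c=env.read_camera(n)
  print(n,[(d['confidence'],d['xy'],ray(c,d['xy'],40).round()) for d in env.look_for(n,'puck2')]); print(env.state()['ft_force'])
E
```

```text
15.3 [648.58597906 -40.30406661 235.15984565] [ 3.13985765e+00  2.15924884e-04 -1.57112739e+00] [ 0.21971752 -0.62430674 -3.75583827] 0.4199836768153644
[-0.25071916  0.5988788  -4.16352615]
wrist [(0.46, [360.1, 168.7], array([ 654., -160.,   40.]))]
[-0.71721186 -0.59377467 -3.73121792]
scene [(0.83, [251.4, 212.4], array([ 412., -202.,   40.])), (0.63, [228.2, 201.1], array([ 316., -217.,   40.]))]
[ 0.2792956  -0.29400968 -2.94282128]
top [(0.72, [266.8, 254.9], array([ 284., -192.,   40.])), (0.7, [266.5, 219.1], array([ 399., -189.,   40.]))]
[-0.07690369  0.3517832  -3.89907145]
```

Call:
{"name": "send_rows", "arguments": {
  "moves": [
    [[0,0,0.015,0,0,0],[0,0,0.055,0,0,0],[0,0,0.1,0,0,0],[0,0,0.15,0,0,0],[0,0,0.206,0,0,0],[0,0,0.206,0,0,0]]
  ]
}}

```text
t: 16.1
eef_pos: [649.6, -40.4, 174.5]
tcp_rot: [-3.14, -0.0, -1.571]
ft_force: [-0.6, 1.3, -3.2]
opening: 0.415
```

Call:
{"name": "send_rows", "arguments": {
  "moves": [
    [[0,0,-0.03,0,0,0],[0,0,-0.1,0,0,0],[0,0,-0.17,0,0,0],[0,0,-0.206,0,0,0],[0,0,-0.206,0,0,0],[0,0,-0.206,0,0,0],[0,0,-0.206,0,0,0]]
  ]
}}

```text
t: 16.68
eef_pos: [648.6, -40.2, 235.2]
tcp_rot: [3.14, 0.0, -1.571]
ft_force: [-0.2, 0.2, -4.7]
opening: 0.416
```

```bash
cat > chk.py <<'E'
from h import *
f=[]
for i in range(6):
    c=wrist(); s=env.state(); f.append(s['ft_force'][2])
print('t',s['t'],s['eef_pos'].round(1),'Fz mean',np.mean(f).round(2),np.std(f).round(2),'open',s['opening'])
E
python3 chk.py
```

```text
t 16.9833 [649.  -40.3 235.8] Fz mean -4.11 0.4 open 0.4190027305862404
```

```bash
python3 - <<'E'
from h import *
c=wrist(); s=env.state(); p=s['eef_pos']
im=c['image'].copy()
for off,col in ((82.7,(0,255,0)),(76,(255,0,0))):
  for z,r in POT[:3]:
    q=np.array([proj(c,(p[0]+r*np.cos(a),p[1]+r*np.sin(a),p[2]-off+z)) for a in A]); cv2.polylines(im,[np.int32(q.round())],True,col,1)
a=cv2.resize(im[80:330,150:370],None,fx=2.2,fy=2.2)
c=env.read_camera('scene'); b=cv2.resize(c['image'][150:275,270:375],None,fx=4.4,fy=4.4)[:550]
save(np.hstack([a[:,:420],b[:550,:380]]) if a.shape[0]==b.shape[0] else a,'w7')
E
```

```text
(no output)
```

View pics/w7.png

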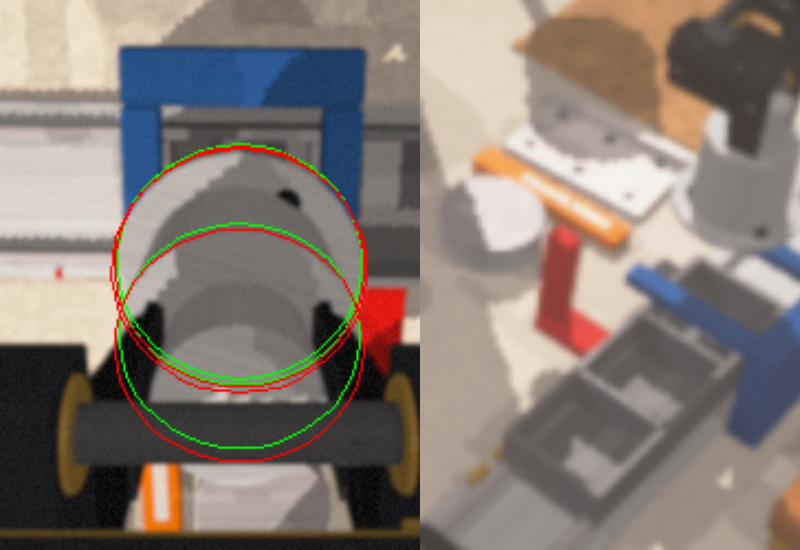

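Call:
{"name": "send_rows", "arguments": {
  "moves": [
    [[0,0,0.05,0,0,0],[0,0,0.1,0,0,0],[0,0,0.15,0,0,0],[0,0,0.17,0,0,0],[0,0,0.187,0,0,0],[0,0,0.187,0,0,0],[0,0,0.187,0,0,0],[0,0,0.187,0,0,0],[0,0,0.187,0,0,0]]
  ]
}}

```text
t: 17.83
eef_pos: [649.5, -40.4, 181.2]
tcp_rot: [-3.14, -0.0, -1.571]
ft_force: [0.1, -0.2, -2.7]
opening: 0.416
```

Call:
{"name": "send_rows", "arguments": {
  "moves": [
    [[0,0,0.007,0,0,0],[0,0,0.007,0,0,0],[0,0,0.007,0,0,0]]
  ]
}}

```text
t: 18.08
eef_pos: [649.1, -40.3, 178.2]
tcp_rot: [-3.142, -0.0, -1.571]
ft_force: [-0.7, 0.0, -2.2]
opening: 0.418
```

Call:
{"name": "send_rows", "arguments": {
  "moves": [
    [[0,0,0.007,0,0,0],[0,0,0.007,0,0,0],[0,0,0.007,0,0,0]]
  ]
}}

```text
t: 18.33
eef_pos: [649.0, -40.3, 175.9]
tcp_rot: [3.141, -0.0, -1.571]
ft_force: [0.6, 0.3, -1.7]
opening: 0.414
```

Call:
{"name": "send_rows", "arguments": {
  "moves": [
    [[0,0,0.007,0,0,0],[0,0,0.007,0,0,0],[0,0,0.007,0,0,0]]
  ]
}}

```text
t: 18.58
eef_pos: [649.2, -40.4, 174.3]
tcp_rot: [-3.141, -0.0, -1.571]
ft_force: [-0.5, 0.2, 1.1]
opening: 0.417
```

```bash
python3 chk.py
```

```text
t 18.8833 [649.2 -40.4 174.3] Fz mean 3.33 0.9 open 0.4130108727959193
```

Call:
{"name": "send_rows", "arguments": {
  "moves": [
    [[0,0,0,0,0,0],[0,0,0,0,0,0],[0,0,-0.01,0,0,0],[0,0,-0.025,0,0,0],[0,0,-0.025,0,0,0]]
  ],
  "grip": 0.2
}}

```text
t: 19.3
eef_pos: [649.2, -40.3, 181.9]
tcp_rot: [-3.141, -0.0, -1.571]
ft_force: [-0.6, -0.4, -2.4]
opening: 0.414
```

Call:
{"name": "send_rows", "arguments": {
  "moves": [
    [[0,0,0,0,0,0],[0,0,0,0,0,0],[0,0,0,0,0,0],[0,0,0,0,0,0],[0,0,0,0,0,0],[0,0,0,0,0,0]]
  ]
}}

```text
t: 19.8
eef_pos: [649.1, -40.3, 181.4]
tcp_rot: [3.141, -0.0, -1.571]
ft_force: [0.4, -0.2, -1.9]
opening: 0.417
```

Call:
{"name": "send_rows", "arguments": {
  "moves": [
    [[0,0,0,0,0,0],[0,0,0,0,0,0],[0,0,0,0,0,0],[0,0,0,0,0,0],[0,0,0,0,0,0],[0,0,0,0,0,0],[0,0,0,0,0,0]]
  ],
  "grip": 1
}}

```text
t: 20.38
eef_pos: [649.1, -40.3, 181.5]
tcp_rot: [3.142, -0.0, -1.571]
ft_force: [-0.5, -0.2, -1.9]
opening: 0.414
```

Call:
{"name": "send_rows", "arguments": {
  "moves": [
    [[0,0,-0.03,0,0,0],[0,0,-0.08,0,0,0],[0,0,-0.13,0,0,0],[0,0,-0.16,0,0,0],[0,0,-0.18,0,0,0],[0,0,-0.18,0,0,0],[0,0,-0.18,0,0,0],[0,0,-0.18,0,0,0]]
  ]
}}

```text
t: 21.05
eef_pos: [648.8, -40.3, 234.7]
tcp_rot: [3.14, 0.0, -1.571]
ft_force: [-0.3, -0.2, -3.6]
opening: 0.415
```

```bash
python3 chk.py; python3 - <<'E'
from h import *
c=env.read_camera('scene'); save(cv2.resize(c['image'][150:275,270:375],None,fx=4.4,fy=4.4),'s8')
E
```

```text
t 21.35 [649.  -40.3 235.1] Fz mean -2.64 0.47 open 0.4199056143331125
```

View pics/s8.png

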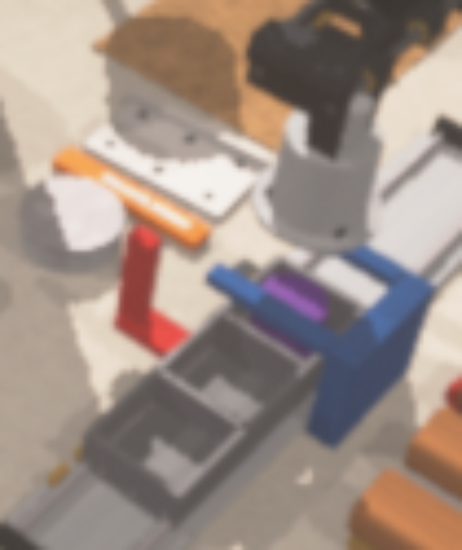

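Call:
{"name": "send_rows", "arguments": {
  "moves": [
    [[-0.05,0.042,0,0,0,0],[-0.15,0.124,0,0,0,0],[-0.25,0.207,0,0,0,0],[-0.36,0.297,0,0,0,0],[-0.47,0.388,0,0,0,0],[-0.58,0.48,0,0,0,0],[-0.69,0.57,0,0,0,0],[-0.8,0.66,0,0,0,0],[-0.86,0.71,0,0,0,0],[-0.884,0.73,0,0,0,0],[-0.884,0.73,0,0,0,0],[-0.884,0.73,0,0,0,0]]
  ]
}}

```text
t: 22.4
eef_pos: [430.5, 225.0, 235.6]
tcp_rot: [-3.141, -0.0, -1.57]
ft_force: [0.3, 1.2, -2.1]
opening: 0.416
```

```bash
python3 - <<'E'
from h import *
s=env.state(); print(s['t'],s['eef_pos'],s['tcp_rot'])
c=wrist(); 
for d in env.outline_of('wrist','mat')[:1]:
    r=d['region'].astype(np.uint8); print(d['confidence'],d['xy'],ray(c,d['xy'],4))
im=c['image'].copy()
F=(429,289)
p=np.array([proj(c,(F[0]+a*115,F[1]+b*145,4)) for a,b in((-1,-1),(-1,1),(1,1),(1,-1))]); cv2.polylines(im,[np.int32(p.round())],True,(0,255,0),1)
save(im,'w9')
E
```

```text
22.4 [430.45301318 225.00851961 235.63243481] [-3.14083423e+00 -7.40228482e-05 -1.56974502e+00]
0.57 [178.2, 136.5] [470.55803529 326.65142978   4.        ]
```

View pics/w9.png

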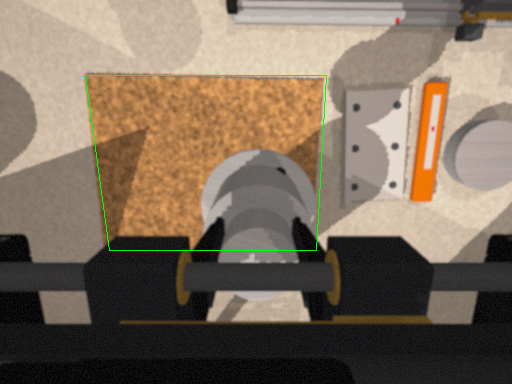

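Call:
{"name": "send_rows", "arguments": {
  "moves": [
    [[0,0,0.04,0,0,0],[0,0,0.12,0,0,0],[0,0,0.2,0,0,0],[0,0,0.28,0,0,0],[0,0,0.36,0,0,0],[0,0,0.43,0,0,0],[0,0,0.47,0,0,0],[0,0,0.49,0,0,0],[0,0,0.501,0,0,0],[0,0,0.505,0,0,0],[0,0,0.505,0,0,0]]
  ]
}}

```text
t: 23.42
eef_pos: [430.7, 224.7, 84.3]
tcp_rot: [-3.141, 0.0, -1.572]
ft_force: [-1.3, -0.3, -2.3]
opening: 0.417
```

Call:
{"name": "send_rows", "arguments": {
  "moves": [
    [[0,0,0.004,0,0,0],[0,0,0.004,0,0,0]]
  ]
}}

```text
t: 23.58
eef_pos: [430.5, 224.9, 83.2]
tcp_rot: [-3.14, 0.0, -1.571]
ft_force: [-0.7, -0.1, -2.8]
opening: 0.417
```

Lower slightly more, then release and rise.

Call:
{"name": "send_rows", "arguments": {
  "moves": [
    [[0,0,0.003,0,0,0],[0,0,0.005,0,0,0],[0,0,0.005,0,0,0]]
  ]
}}

```text
t: 23.83
eef_pos: [430.2, 225.0, 82.3]
tcp_rot: [-3.14, 0.0, -1.571]
ft_force: [-4.7, -1.1, 10.8]
opening: 0.415
```

Call:
{"name": "send_rows", "arguments": {
  "moves": [
    [[0,0,0,0,0,0],[0,0,0,0,0,0],[0,0,0,0,0,0],[0,0,0,0,0,0],[0,0,0,0,0,0],[0,0,0,0,0,0],[0,0,-0.05,0,0,0],[0,0,-0.15,0,0,0],[0,0,-0.27,0,0,0],[0,0,-0.4,0,0,0],[0,0,-0.4,0,0,0],[0,0,-0.4,0,0,0]]
  ],
  "grip": -1
}}

```text
t: 24.83
eef_pos: [430.7, 225.1, 203.1]
tcp_rot: [-3.138, 0.001, -1.571]
ft_force: [-0.3, -0.1, -0.2]
opening: 0.999
```

```bash
python3 - <<'E'
from h import *
plan((500,30,200,-1.5708),(559,-119,200,-1.5708),(559,-119,92,-1.5708))
E
```

```text
-> (500, 30, 200, -1.5708) row [0.6503, -0.2311, 0.0105, -0.0026, 0.0008, -0.0001] minrows 5.0
-> (559, -119, 200, -1.5708) row [0.4967, -0.1967, -0.0, 0.0, 0.0, 0.0] minrows 3.8
-> (559, -119, 92, -1.5708) row [0.0, -0.0, 0.36, 0.0, 0.0, 0.0] minrows 2.6
```

Call:
{"name": "send_rows", "arguments": {
  "moves": [
    [[0.13,-0.046,0,0,0,0],[0.26,-0.092,0.01,0,0,0],[0.39,-0.138,0.01,0,0,0],[0.52,-0.185,0.01,0,0,0],[0.65,-0.231,0.01,0,0,0]]
  ]
}}

```text
t: 25.25
eef_pos: [499.1, 28.0, 197.0]
tcp_rot: [3.139, 0.0, -1.571]
ft_force: [0.6, -0.1, -1.1]
opening: 0.995
```

Call:
{"name": "send_rows", "arguments": {
  "moves": [
    [[0.12,-0.048,0,0,0,0],[0.25,-0.1,0,0,0,0],[0.37,-0.148,0,0,0,0],[0.497,-0.197,0,0,0,0],[0.497,-0.197,0,0,0,0],[0.497,-0.197,0.06,0,0,0],[0.497,-0.197,0.18,0,0,0],[0.497,-0.197,0.3,0,0,0],[0.497,-0.197,0.36,0,0,0],[0.497,-0.197,0.36,0,0,0]]
  ]
}}

```text
t: 26.08
eef_pos: [555.9, -118.3, 85.4]
tcp_rot: [3.133, 0.003, -1.571]
ft_force: [-0.7, 1.2, 0.5]
opening: 1.0
```

Call:
{"name": "send_rows", "arguments": {
  "moves": [
    [[0,0,0,0,0,0],[0,0,0,0,0,0],[0,0,0,0,0,0],[0,0,0,0,0,0],[0,0,0,0,0,0],[0,0,0,0,0,0],[0,0,0,0,0,0],[0,0,0,0,0,0],[0,0,0,0,0,0],[0,0,0,0,0,0],[0,0,0,0,0,0],[0,0,0,0,0,0]]
  ],
  "grip": 1
}}

```text
t: 27.08
eef_pos: [558.5, -119.2, 90.2]
tcp_rot: [3.141, -0.0, -1.571]
ft_force: [-0.1, -0.2, 1.4]
opening: 0.216
```

Call:
{"name": "send_rows", "arguments": {
  "moves": [
    [[0,0,0,0,0,0],[0,0,0,0,0,0],[0,0,0,0,0,0],[0,0,0,0,0,0],[0,0,0,0,0,0]]
  ]
}}

```text
t: 27.5
eef_pos: [558.5, -119.2, 90.2]
tcp_rot: [3.142, 0.0, -1.571]
ft_force: [0.4, 0.9, -0.7]
opening: 0.166
```

Call:
{"name": "send_rows", "arguments": {
  "moves": [
    [[-0.02,0,0,0,0,0],[-0.06,0,0,0,0,0],[-0.1,0,0,0,0,0],[-0.14,0,0,0,0,0],[-0.18,0,0,0,0,0],[-0.215,0,0,0,0,0],[-0.24,0,0,0,0,0],[-0.26,0,0,0,0,0],[-0.26,0,0,0,0,0],[-0.26,0,0,0,0,0]]
  ]
}}

```text
t: 28.33
eef_pos: [559.3, -40.6, 90.2]
tcp_rot: [-3.14, -0.0, -1.571]
ft_force: [4.4, 2.0, -3.8]
opening: 0.169
```

Call:
{"name": "send_rows", "arguments": {
  "moves": [
    [[0,0,0,0,0,0],[0,0,0,0,0,0],[0,0,0,0,0,0],[0,0,0,0,0,0],[0,0,0,0,0,0],[0,0,-0.1,0,0,0],[0,0,-0.22,0,0,0],[0,0,-0.36,0,0,0],[0,0,-0.5,0,0,0],[0,0,-0.64,0,0,0],[0,0,-0.64,0,0,0],[0,0,-0.64,0,0,0]]
  ],
  "grip": -1
}}

```text
t: 29.33
eef_pos: [559.0, -41.3, 284.5]
tcp_rot: [-3.137, -0.001, -1.571]
ft_force: [-0.6, -0.5, -0.5]
opening: 0.949
```

```bash
python3 - <<'E'
from h import *
s=env.state(); print(s['t'],s['eef_pos'])
c=wrist(); im=c['image'].copy()
F=np.array([649,-41,0])
def box(cx,cy,hx,hy,z,col):
    p=np.array([proj(c,(F[0]+cx+a*hx,F[1]+cy+b*hy,z)) for a,b in((-1,-1),(-1,1),(1,1),(1,-1))]); cv2.polylines(im,[np.int32(p.round())],True,col,1)
for k in(78,0,-78): box(0,k,36,36,52,(0,255,0))
box(-90,0,12,8,125,(0,255,255))
save(im,'w10')
c=env.read_camera('top')
for d in env.outline_of('top','pot1'): print(d['confidence'],fit(c,d['region'],ray(c,d['xy'],50),POT))
c=env.read_camera('scene')
for d in env.outline_of('scene','pot1'): print(d['confidence'],fit(c,d['region'],ray(c,d['xy'],50),POT))
for d in env.outline_of('scene','puck1'): print('puck',d['confidence'],fit(c,d['region'],ray(c,d['xy'],20),PUCK))
plan((345,-322,200,-1.5708))
E
```

```text
29.3333 [558.97336809 -41.34369665 284.4827915 ]
0.87 (array([ 179.3, -330.4]), np.float64(0.936))
0.86 (array([ 345. , -320.7]), np.float64(0.952))
0.79 (array([438.9, 247. ]), np.float64(0.336))
0.7 (array([ 325.7, -614.4]), np.float64(0.917))
0.97 (array([424.5, 226.1]), np.float64(0.709))
0.74 (array([ 343.8, -324.5]), np.float64(0.914))
0.66 (array([ 324.4, -618.8]), np.float64(0.927))
0.64 (array([ 177.9, -337.1]), np.float64(0.949))
0.31 (array([ 645.1, -112.5]), np.float64(0.492))
puck 0.79 (array([ 396. , -187.1]), np.float64(0.947))
puck 0.52 (array([ 288.6, -200.6]), np.float64(0.809))
puck 0.51 (array([636.4,  58.1]), np.float64(0.458))
-> (345, -322, 200, -1.5708) row [0.9364, 0.7098, 0.2708, 0.0016, 0.0002, -0.0001] minrows 8.7
```

View pics/w10.png

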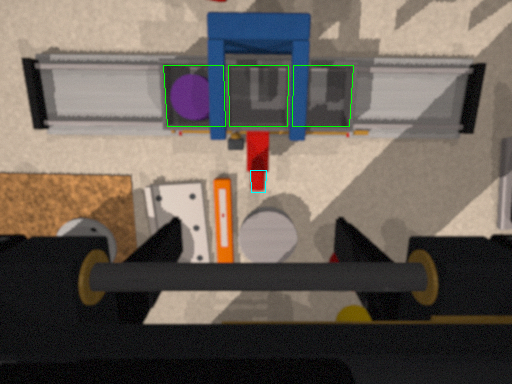

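Call:
{"name": "send_rows", "arguments": {
  "moves": [
    [[0.1,0.076,0.02,0,0,0],[0.2,0.152,0.05,0,0,0],[0.3,0.227,0.09,0,0,0],[0.41,0.31,0.12,0,0,0],[0.52,0.394,0.15,0,0,0],[0.63,0.478,0.18,0,0,0],[0.74,0.56,0.21,0,0,0],[0.83,0.629,0.24,0,0,0],[0.9,0.68,0.26,0,0,0],[0.936,0.703,0.27,0,0,0],[0.936,0.703,0.27,0,0,0],[0.936,0.703,0.27,0,0,0]]
  ]
}}

```text
t: 30.63
eef_pos: [347.2, -322.0, 200.6]
tcp_rot: [3.141, 0.001, -1.573]
ft_force: [-0.7, 0.1, 0.9]
opening: 1.002
```

```bash
python3 - <<'E'
from h import *
plan((347,-322,82,-1.5708))
c=wrist()
for d in env.outline_of('wrist','pot1'): print(d['confidence'],fit(c,d['region'],ray(c,d['xy'],50),POT))
E
```

```text
-> (347, -322, 82, -1.5708) row [0.0003, 0.0003, 0.3954, 0.0006, 0.0008, -0.0012] minrows 2.8
0.78 (array([ 192.1, -332. ]), np.float64(0.328))
0.67 (array([ 346.4, -322.3]), np.float64(0.981))
0.65 (array([ 327.5, -613.8]), np.float64(0.969))
```

Call:
{"name": "send_rows", "arguments": {
  "moves": [
    [[0,0,0.1,0,0,0],[0,0,0.2,0,0,0],[0,0,0.3,0,0,0],[0,0,0.36,0,0,0],[0,0,0.39,0,0,0],[0,0,0.39,0,0,0],[0,0,0.39,0,0,0]]
  ]
}}

```text
t: 31.32
eef_pos: [348.2, -321.7, 84.7]
tcp_rot: [-3.141, -0.0, -1.57]
ft_force: [0.8, -0.5, -0.8]
opening: 0.997
```

Call:
{"name": "send_rows", "arguments": {
  "moves": [
    [[0,0,0,0,0,0],[0,0,0,0,0,0],[0,0,0,0,0,0],[0,0,0,0,0,0],[0,0,0,0,0,0],[0,0,0,0,0,0],[0,0,0,0,0,0],[0,0,0,0,0,0],[0,0,0,0,0,0],[0,0,0,0,0,0],[0,0,0,0,0,0],[0,0,0,0,0,0]]
  ],
  "grip": 1
}}

```text
t: 32.32
eef_pos: [347.6, -322.2, 84.3]
tcp_rot: [-3.141, -0.0, -1.571]
ft_force: [1.2, -1.7, 0.4]
opening: 0.417
```

Call:
{"name": "send_rows", "arguments": {
  "moves": [
    [[0,0,0,0,0,0],[0,0,0,0,0,0],[0,0,-0.02,0,0,0],[0,0,-0.06,0,0,0],[0,0,-0.12,0,0,0],[0,0,-0.19,0,0,0],[0,0,-0.26,0,0,0],[0,0,-0.33,0,0,0],[0,0,-0.4,0,0,0],[0,0,-0.47,0,0,0],[0,0,-0.51,0,0,0],[0,0,-0.533,0,0,0]]
  ]
}}

```text
t: 33.32
eef_pos: [347.5, -321.7, 245.8]
tcp_rot: [-3.141, -0.001, -1.571]
ft_force: [0.1, -0.2, -4.3]
opening: 0.414
```

```bash
python3 chk.py; python3 - <<'E'
from h import *
plan((500,-180,243,-1.5708),(649,-41,243,-1.5708))
E
```

```text
t 33.6167 [ 347.3 -321.6  243.2] Fz mean -4.04 0.56 open 0.416647032070328
-> (500, -180, 243, -1.5708) row [-0.4721, -0.5091, 0.0007, 0.0008, 0.0009, -0.0001] minrows 5.0
-> (649, -41, 243, -1.5708) row [-0.4633, -0.4967, -0.0, 0.0, 0.0, 0.0] minrows 4.9
```

Call:
{"name": "send_rows", "arguments": {
  "moves": [
    [[-0.03,-0.032,0,0,0,0],[-0.09,-0.097,0,0,0,0],[-0.16,-0.172,0,0,0,0],[-0.24,-0.259,0,0,0,0],[-0.32,-0.345,0,0,0,0],[-0.4,-0.431,0,0,0,0],[-0.472,-0.509,0,0,0,0]]
  ]
}}

```text
t: 34.2
eef_pos: [501.3, -178.7, 243.2]
tcp_rot: [3.14, 0.001, -1.571]
ft_force: [-0.6, -0.7, -3.7]
opening: 0.414
```

Call:
{"name": "send_rows", "arguments": {
  "moves": [
    [[-0.08,-0.086,0,0,0,0],[-0.16,-0.172,0,0,0,0],[-0.24,-0.257,0,0,0,0],[-0.32,-0.343,0,0,0,0],[-0.39,-0.418,0,0,0,0],[-0.44,-0.472,0,0,0,0],[-0.463,-0.497,0,0,0,0],[-0.463,-0.497,0,0,0,0],[-0.463,-0.497,0,0,0,0],[-0.463,-0.497,0,0,0,0]]
  ]
}}

```text
t: 35.03
eef_pos: [648.6, -42.4, 243.7]
tcp_rot: [3.14, -0.0, -1.572]
ft_force: [-0.1, 0.3, -2.9]
opening: 0.416
```

```bash
python3 chk.py
```

```text
t 35.3333 [649.1 -42.1 244.4] Fz mean -3.44 0.4 open 0.4165113580366777
```

Call:
{"name": "send_rows", "arguments": {
  "moves": [
    [[-0.003,0,0.015,0,0,0],[-0.003,0,0.055,0,0,0],[-0.003,0,0.097,0,0,0],[-0.003,0,0.138,0,0,0],[-0.003,0,0.18,0,0,0],[-0.003,0,0.222,0,0,0],[-0.003,0,0.222,0,0,0]]
  ]
}}

```text
t: 35.92
eef_pos: [649.4, -40.6, 176.6]
tcp_rot: [-3.141, -0.0, -1.571]
ft_force: [-0.5, 0.3, -4.3]
opening: 0.414
```

Call:
{"name": "send_rows", "arguments": {
  "moves": [
    [[0,0,-0.03,0,0,0],[0,0,-0.1,0,0,0],[0,0,-0.17,0,0,0],[0,0,-0.2,0,0,0],[0,0,-0.2,0,0,0],[0,0,-0.2,0,0,0],[0,0,-0.2,0,0,0]]
  ]
}}

```text
t: 36.5
eef_pos: [648.9, -40.6, 236.5]
tcp_rot: [3.14, 0.0, -1.571]
ft_force: [0.1, -0.1, -3.6]
opening: 0.416
```

```bash
cat >> chk.py <<'E'
c=env.read_camera('scene'); h=cv2.cvtColor(c['image'],cv2.COLOR_RGB2HSV)
m=cv2.inRange(h,(40,70,30),(90,255,255))[150:280,270:380]; print('green px',m.sum()//255)
E
python3 chk.py
```

```text
t 36.8 [649.3 -40.6 237. ] Fz mean -2.64 0.4 open 0.4146213521926887
green px 91
```

Call:
{"name": "send_rows", "arguments": {
  "moves": [
    [[-0.05,0.028,0,0,0,0],[-0.13,0.074,0,0,0,0],[-0.23,0.13,0,0,0,0],[-0.34,0.193,0,0,0,0],[-0.45,0.255,0,0,0,0],[-0.56,0.318,0,0,0,0],[-0.65,0.369,0,0,0,0]]
  ]
}}

```text
t: 37.43
eef_pos: [536.7, 156.7, 237.7]
tcp_rot: [3.141, 0.0, -1.57]
ft_force: [0.7, -0.0, -2.7]
opening: 0.419
```

Call:
{"name": "send_rows", "arguments": {
  "moves": [
    [[-0.1,0.057,0,0,0,0],[-0.2,0.114,0,0,0,0],[-0.3,0.17,0,0,0,0],[-0.4,0.227,0,0,0,0],[-0.5,0.284,0,0,0,0],[-0.58,0.33,0,0,0,0],[-0.62,0.35,0,0,0,0],[-0.635,0.36,0,0,0,0],[-0.635,0.36,0,0,0,0],[-0.635,0.36,0,0,0,0]]
  ]
}}

```text
t: 38.27
eef_pos: [431.1, 344.3, 237.5]
tcp_rot: [-3.142, -0.0, -1.571]
ft_force: [0.7, 0.6, -2.8]
opening: 0.415
```

```bash
python3 chk.py; python3 - <<'E'
from h import *
plan((430,345,85.5,-1.5708))
E
```

```text
t 38.5667 [431.3 344.2 237.5] Fz mean -2.99 0.54 open 0.4160151704939963
green px 84
-> (430, 345, 85.5, -1.5708) row [-0.0021, 0.0039, 0.5066, 0.0, -0.0001, -0.0007] minrows 3.6
```

```bash
python3 - <<'E'
from h import *
c=env.read_camera('scene'); save(cv2.resize(c['image'][130:275,240:400],None,fx=4,fy=4),'s11')
E
```

```text
(no output)
```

View pics/s11.png

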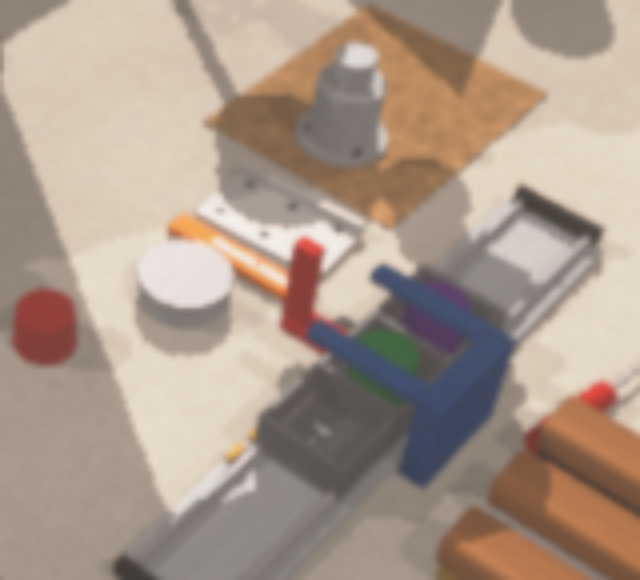

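Green puck is in the middle compartment, purple in the leading one; trailing is free. Place the pot.

Call:
{"name": "send_rows", "arguments": {
  "moves": [
    [[-0.001,0.004,0.04,0,0,0],[-0.002,0.004,0.12,0,0,0],[-0.002,0.004,0.2,0,0,0],[-0.002,0.004,0.28,0,0,0],[-0.002,0.004,0.36,0,0,0],[-0.002,0.004,0.43,0,0,0],[-0.002,0.004,0.47,0,0,0],[-0.002,0.004,0.49,0,0,0],[-0.002,0.004,0.503,0,0,0],[-0.002,0.004,0.507,0,0,0],[-0.002,0.004,0.507,0,0,0]]
  ]
}}

```text
t: 39.58
eef_pos: [429.9, 345.6, 85.9]
tcp_rot: [-3.141, 0.0, -1.571]
ft_force: [-0.2, -0.2, -2.2]
opening: 0.413
```

Call:
{"name": "send_rows", "arguments": {
  "moves": [
    [[0,0,0.005,0,0,0],[0,0,0.005,0,0,0],[0,0,0.005,0,0,0]]
  ]
}}

```text
t: 39.83
eef_pos: [429.7, 345.6, 84.4]
tcp_rot: [-3.141, 0.0, -1.571]
ft_force: [0.2, 0.4, -2.4]
opening: 0.414
```

Call:
{"name": "send_rows", "arguments": {
  "moves": [
    [[0,0,0.004,0,0,0],[0,0,0.004,0,0,0],[0,0,0.004,0,0,0]]
  ]
}}

```text
t: 40.08
eef_pos: [429.7, 345.7, 84.2]
tcp_rot: [-3.141, 0.001, -1.571]
ft_force: [-3.2, -1.6, 11.9]
opening: 0.418
```

Call:
{"name": "send_rows", "arguments": {
  "moves": [
    [[0,0,0.003,0,0,0],[0,0,0.003,0,0,0],[0,0,0.003,0,0,0]]
  ]
}}

```text
t: 40.33
eef_pos: [429.7, 345.7, 84.1]
tcp_rot: [-3.14, 0.001, -1.571]
ft_force: [-7.3, -3.6, 22.6]
opening: 0.421
```

Call:
{"name": "send_rows", "arguments": {
  "moves": [
    [[0,0,-0.003,0,0,0],[0,0,-0.003,0,0,0],[0,0,-0.003,0,0,0],[0,0,-0.003,0,0,0],[0,0,-0.003,0,0,0],[0,0,-0.003,0,0,0],[0,0,-0.05,0,0,0],[0,0,-0.15,0,0,0],[0,0,-0.27,0,0,0],[0,0,-0.4,0,0,0],[0,0,-0.45,0,0,0],[0,0,-0.45,0,0,0]]
  ],
  "grip": -1
}}

```text
t: 41.33
eef_pos: [430.7, 346.3, 220.6]
tcp_rot: [-3.136, 0.003, -1.571]
ft_force: [-0.2, -0.5, 0.1]
opening: 0.999
```

Call:
{"name": "send_rows", "arguments": {
  "moves": [
    [[0.12,0,0,0,0,0],[0.25,0,0,0,0,0],[0.38,0,0,0,0,0],[0.51,0,0,0,0,0],[0.64,0,0,0,0,0],[0.77,0,0,0,0,0],[0.9,0,0,0,0,0]]
  ]
}}

```text
t: 41.92
eef_pos: [428.7, 73.8, 215.9]
tcp_rot: [3.14, -0.0, -1.571]
ft_force: [1.8, 0.6, -0.6]
opening: 1.002
```

Call:
{"name": "send_rows", "arguments": {
  "moves": [
    [[0.13,0.01,0,0,0,0],[0.26,0.02,0,0,0,0],[0.39,0.04,0,0,0,0],[0.52,0.06,0,0,0,0],[0.64,0.08,0,0,0,0],[0.75,0.1,0,0,0,0],[0.82,0.107,0,0,0,0],[0.85,0.107,0,0,0,0],[0.863,0.107,0,0,0,0],[0.863,0.107,0,0,0,0],[0.863,0.107,0,0,0,0]]
  ]
}}

```text
t: 42.83
eef_pos: [397.4, -182.4, 216.5]
tcp_rot: [3.141, 0.001, -1.57]
ft_force: [0.5, 0.2, 0.7]
opening: 1.004
```

```bash
python3 - <<'E'
from h import *
s=env.state(); print(s['t'],s['eef_pos'])
c=wrist(); it=[]
for d in env.outline_of('wrist','puck1'):
    p,i=fit(c,d['region'],ray(c,d['xy'],20),PUCK); print(d['confidence'],p,i)
h=cv2.cvtColor(c['image'],cv2.COLOR_RGB2HSV)
m=cv2.inRange(h,(0,150,30),(8,255,255))|cv2.inRange(h,(170,150,30),(180,255,255))
n,l,st,ce=cv2.connectedComponentsWithStats(m)
for i in range(1,n):
    if st[i,4]>150:
        p,q=fit(c,l==i,ray(c,ce[i],20),PUCK); print('red',st[i].tolist(),p,q)
        if q>.8: it.append((p[0],p[1],PUCK,0))
overlay(c,it,'w12')
c=env.read_camera('top')
for d in env.outline_of('top','puck1'): print('top',fit(c,d['region'],ray(c,d['xy'],20),PUCK))
E
```

```text
42.8333 [ 397.36214083 -182.40986394  216.45851665]
0.89 [ 294.7 -199.2] 0.656
0.64 [ 397.2 -181.2] 0.974
0.22 [585.  -18.6] 0.847
red [58, 0, 75, 31, 1390] [586.5 -17.8] 0.841
red [236, 149, 45, 51, 1816] [ 396.6 -181.5] 0.918
top (array([652.9,  44. ]), np.float64(0.824))
top (array([653.5, -35.7]), np.float64(0.934))
top (array([ 283.2, -207.5]), np.float64(0.24))
top (array([ 661.3, -123.8]), np.float64(0.187))
```

View pics/w12.png

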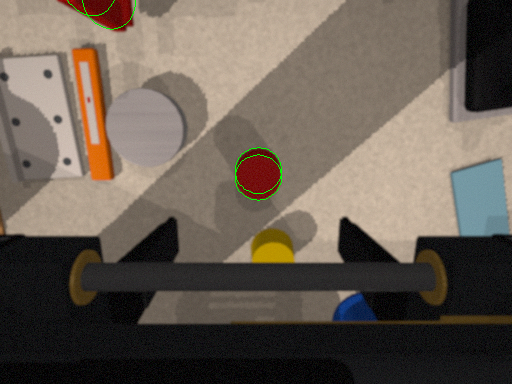

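Call:
{"name": "send_rows", "arguments": {
  "moves": [
    [[0,0,0,0,0,-0.07],[0,0,0,0,0,-0.14],[0,0,0,0,0,-0.22],[0,0,0,0,0,-0.29],[0,0,0,0,0,-0.37],[0,0,0,0,0,-0.45],[0,0,0,0,0,-0.53],[0,0,0,0,0,-0.61],[0,0,0,0,0,-0.69],[0,0,0,0,0,-0.77],[0,0,0,0,0,-0.84],[0,0,0,0,0,-0.9]]
  ]
}}

```text
t: 44.03
eef_pos: [397.5, -182.8, 217.0]
tcp_rot: [3.141, -0.0, -0.15]
ft_force: [-0.5, -0.1, -0.8]
opening: 1.004
```

Call:
{"name": "send_rows", "arguments": {
  "moves": [
    [[0,0,0.05,0,0,-0.07],[0,0,0.15,0,0,-0.1],[0,0,0.25,0,0,-0.1],[0,0,0.3,0,0,-0.1],[0,0,0.3,0,0,-0.1],[0,0,0.3,0,0,-0.1]]
  ]
}}

```text
t: 44.53
eef_pos: [397.4, -183.0, 126.8]
tcp_rot: [-3.141, 0.001, 0.0]
ft_force: [-0.6, -0.2, 0.7]
opening: 0.995
```

```bash
python3 - <<'E'
from h import *
s=env.state(); print(s['t'],s['eef_pos'],s['tcp_rot'],s['joints'].round(2))
plan((397,-181.5,30,0),(397,-181.5,200,0),(649,-119,200,0),(649,-119,64,0))
E
```

```text
44.5333 [ 397.43177548 -182.9608032   126.82452516] [-3.14091149e+00  1.12301085e-03  4.15017083e-04] [-0.58  0.38  2.11 -0.    0.66 -0.58]
-> (397, -181.5, 30, 0) row [-0.0011, -0.0047, 0.3228, -0.0004, 0.0007, 0.0003] minrows 2.3
-> (397, -181.5, 200, 0) row [0.0, 0.0, -0.5667, 0.0, 0.0, 0.0] minrows 4.1
-> (649, -119, 200, 0) row [0.84, -0.2083, -0.0, 0.0, 0.0, 0.0] minrows 6.2
-> (649, -119, 64, 0) row [0.0, -0.0, 0.4533, 0.0, 0.0, 0.0] minrows 3.3
```

Call:
{"name": "send_rows", "arguments": {
  "moves": [
    [[-0.001,-0.005,0.1,0,0,0],[-0.001,-0.005,0.2,0,0,0],[-0.001,-0.005,0.28,0,0,0],[-0.001,-0.005,0.322,0,0,0],[-0.001,-0.005,0.322,0,0,0],[-0.001,-0.005,0.322,0,0,0]]
  ]
}}

```text
t: 45.03
eef_pos: [397.6, -182.0, 31.1]
tcp_rot: [3.141, -0.0, 0.0]
ft_force: [0.4, -0.4, 0.5]
opening: 1.003
```

Call:
{"name": "send_rows", "arguments": {
  "moves": [
    [[0,0,0,0,0,0],[0,0,0,0,0,0],[0,0,0,0,0,0],[0,0,0,0,0,0],[0,0,0,0,0,0],[0,0,0,0,0,0],[0,0,0,0,0,0],[0,0,0,0,0,0],[0,0,0,0,0,0],[0,0,0,0,0,0],[0,0,0,0,0,0]]
  ],
  "grip": 1
}}

```text
t: 45.95
eef_pos: [397.0, -181.9, 30.3]
tcp_rot: [3.142, 0.0, -0.0]
ft_force: [-0.4, 0.3, 5.4]
opening: 0.558
```

Call:
{"name": "send_rows", "arguments": {
  "moves": [
    [[0,0,-0.02,0,0,0],[0,0,-0.07,0,0,0],[0,0,-0.14,0,0,0],[0,0,-0.22,0,0,0],[0,0,-0.3,0,0,0],[0,0,-0.38,0,0,0],[0,0,-0.46,0,0,0],[0,0,-0.53,0,0,0],[0,0,-0.567,0,0,0],[0,0,-0.567,0,0,0]]
  ]
}}

```text
t: 46.78
eef_pos: [397.7, -182.2, 202.6]
tcp_rot: [3.139, -0.003, -0.0]
ft_force: [1.3, -0.6, -1.7]
opening: 0.555
```

Call:
{"name": "send_rows", "arguments": {
  "moves": [
    [[0.04,-0.01,0,0,0,0],[0.12,-0.03,0,0,0,0],[0.22,-0.055,0,0,0,0],[0.33,-0.082,0,0,0,0],[0.44,-0.109,0,0,0,0],[0.55,-0.136,0,0,0,0],[0.66,-0.164,0,0,0,0],[0.75,-0.186,0,0,0,0],[0.81,-0.201,0,0,0,0],[0.84,-0.208,0,0,0,0],[0.84,-0.208,0,0,0,0],[0.84,-0.208,0,0,0,0]]
  ]
}}

```text
t: 47.78
eef_pos: [648.5, -119.3, 199.0]
tcp_rot: [-3.141, 0.002, 0.0]
ft_force: [-1.1, -0.5, -1.3]
opening: 0.556
```

```bash
python3 chk.py; python3 - <<'E'
from h import *
plan((649,-119,64,0))
c=wrist(); save(c['image'],'w13')
E
```

```text
t 48.0833 [ 648.6 -119.9  200.7] Fz mean -1.08 0.71 open 0.5603313087274227
green px 72
-> (649, -119, 64, 0) row [0.0007, -0.003, 0.4559, 0.0001, -0.0003, -0.0005] minrows 3.3
```

View pics/w13.png

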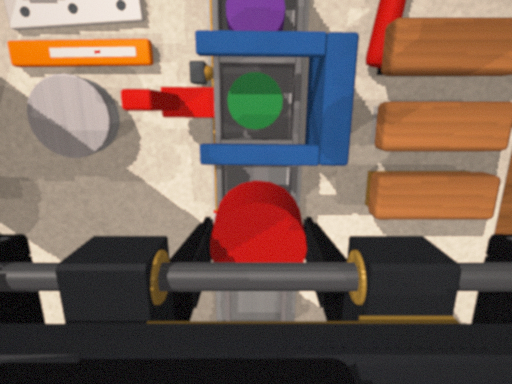

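Call:
{"name": "send_rows", "arguments": {
  "moves": [
    [[0.001,-0.003,0.05,0,0,0],[0.001,-0.003,0.14,0,0,0],[0.001,-0.003,0.23,0,0,0],[0.001,-0.003,0.31,0,0,0],[0.001,-0.003,0.38,0,0,0],[0.001,-0.003,0.43,0,0,0],[0.001,-0.003,0.455,0,0,0],[0.001,-0.003,0.461,0,0,0],[0.001,-0.003,0.461,0,0,0],[0.001,-0.003,0.461,0,0,0]]
  ]
}}

```text
t: 49.02
eef_pos: [649.5, -118.6, 62.8]
tcp_rot: [3.141, -0.001, -0.0]
ft_force: [-2.1, 0.9, 0.4]
opening: 0.564
```

Call:
{"name": "send_rows", "arguments": {
  "moves": [
    [[0,0,0,0,0,0],[0,0,0,0,0,0],[0,0,0,0,0,0],[0,0,0,0,0,0],[0,0,0,0,0,0],[0,0,-0.05,0,0,0],[0,0,-0.15,0,0,0],[0,0,-0.27,0,0,0],[0,0,-0.4,0,0,0],[0,0,-0.53,0,0,0],[0,0,-0.56,0,0,0],[0,0,-0.56,0,0,0]]
  ],
  "grip": -1
}}

```text
t: 50.02
eef_pos: [650.4, -118.8, 233.6]
tcp_rot: [3.14, -0.006, -0.0]
ft_force: [-0.1, -0.1, 0.1]
opening: 0.999
```

```bash
python3 - <<'E'
from h import *
s=env.state(); print(s['t'],s['eef_pos'],s['opening'])
c=wrist(); im=c['image']
for d in env.outline_of('wrist','puck1'): 
    col=im[d['region']].mean(0).round(); print(round(d['confidence'],2),col,fit(c,d['region'],ray(c,d['xy'],40),PUCK,20))
plan((559,-41,230,-1.5708))
E
```

```text
50.0167 [ 650.37167746 -118.84958066  233.56589172] 0.998651035415636
0.89 [ 39. 106.  53.] (array([646.7, -37.5]), np.float64(0.971))
0.8 [152.  22.  21.] (array([ 649.9, -131.7]), np.float64(0.856))
0.72 [102.  54. 128.] (array([647.2,  53. ]), np.float64(0.861))
0.56 [117.  94.  10.] (array([ 305.5, -186.6]), np.float64(0.72))
-> (559, -41, 230, -1.5708) row [-0.2999, -0.2583, -0.0027, 0.0004, 0.0005, 0.9999] minrows 12.6
```

Call:
{"name": "send_rows", "arguments": {
  "moves": [
    [[-0.03,-0.02,0,0,0,0.07],[-0.06,-0.04,0,0,0,0.14],[-0.09,-0.07,0,0,0,0.22],[-0.12,-0.1,0,0,0,0.3],[-0.15,-0.13,0,0,0,0.38],[-0.18,-0.15,0,0,0,0.46],[-0.21,-0.18,0,0,0,0.54],[-0.24,-0.2,0,0,0,0.62],[-0.27,-0.23,0,0,0,0.7],[-0.3,-0.25,0,0,0,0.78],[-0.3,-0.258,0,0,0,0.85],[-0.3,-0.258,0,0,0,0.91]]
  ]
}}

```text
t: 51.12
eef_pos: [558.3, -40.5, 227.9]
tcp_rot: [3.138, 0.001, -1.435]
ft_force: [-0.5, -0.3, -0.4]
opening: 1.001
```

Call:
{"name": "send_rows", "arguments": {
  "moves": [
    [[0,0,0,0,0,0.06],[0,0,0,0,0,0.09],[0,0,0,0,0,0.09],[0,0,0,0,0,0.09]]
  ]
}}

```text
t: 51.45
eef_pos: [558.9, -41.1, 228.4]
tcp_rot: [3.139, 0.0, -1.569]
ft_force: [0.4, -0.8, -0.8]
opening: 1.0
```

```bash
python3 - <<'E'
from h import *
s=env.state(); print(s['t'],s['eef_pos'],s['tcp_rot'])
c=wrist(); im=c['image']
for d in env.outline_of('wrist','puck1'): 
    col=im[d['region']].mean(0).round(); print(round(d['confidence'],2),col,fit(c,d['region'],ray(c,d['xy'],40),PUCK,20))
save(im,'w14')
plan((559,-41,90,-1.5708))
E
```

```text
51.45 [558.88685773 -41.13184626 228.3867578 ] [ 3.13876887e+00  4.50071754e-04 -1.56918377e+00]
0.94 [ 37. 101.  50.] (array([648.4, -37.7]), np.float64(0.974))
0.87 [137.  20.  19.] (array([ 650.4, -131.7]), np.float64(0.857))
0.85 [ 93.  46. 118.] (array([648.5,  41. ]), np.float64(0.813))
0.63 [94. 68. 64.] (array([594.8, -42.7]), np.float64(0.126))
-> (559, -41, 90, -1.5708) row [-0.0005, -0.0004, 0.4635, 0.0011, 0.0002, 0.0009] minrows 3.3
```

View pics/w14.png

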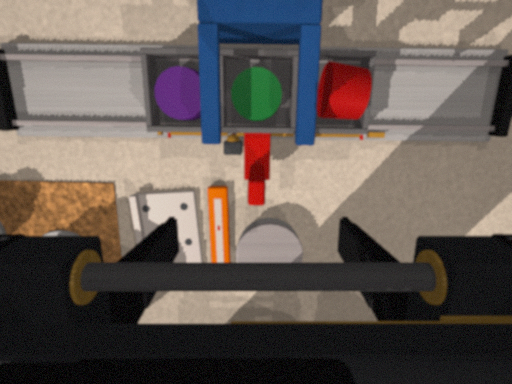

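Call:
{"name": "send_rows", "arguments": {
  "moves": [
    [[0.13,-0.02,0,0,0,0],[0.26,-0.053,0,0,0,0],[0.26,-0.053,0,0,0,0],[0.26,-0.053,0,0,0,0],[0.26,-0.053,0,0,0,0]]
  ]
}}

```text
t: 51.97
eef_pos: [574.9, -119.0, 229.5]
tcp_rot: [3.141, 0.0, -1.571]
ft_force: [0.2, 0.1, -0.3]
opening: 1.001
```

```bash
python3 - <<'E'
from h import *
c=wrist(); save(c['image'],'a1'); np.savez('a1.npz',image=c['image'],mtx=c['mtx'],T=c['T']); print(env.state()['eef_pos'])
E
```

```text
[ 574.94840115 -118.52438362  229.7638842 ]
```

Call:
{"name": "send_rows", "arguments": {
  "moves": [
    [[0.13,0,0,0,0,0],[0.26,0,0,0,0,0],[0.4,0,0,0,0,0],[0.53,0,0,0,0,0],[0.6,0,0,0,0,0],[0.6,0,0,0,0,0],[0.6,0,0,0,0,0]]
  ]
}}

```text
t: 52.6
eef_pos: [575.1, -298.9, 229.7]
tcp_rot: [3.141, 0.0, -1.571]
ft_force: [-1.4, -0.4, 0.5]
opening: 1.0
```

```bash
python3 - <<'E'
from h import *
c2=wrist(); np.savez('a2.npz',image=c2['image'],mtx=c2['mtx'],T=c2['T'])
c1=np.load('a1.npz'); c3=env.read_camera('scene')
def crop(c,n=True):
    im=c['image'].copy(); u,v=np.int32(proj(c,(649,-119,45)))
    for z,h,col in ((52,36,(0,255,0)),):
        p=np.array([proj(c,(649+a*h,-119+b*h,z)) for a,b in((-1,-1),(-1,1),(1,1),(1,-1))]); cv2.polylines(im,[np.int32(p.round())],True,col,1)
    r=50 if n else 22
    return cv2.resize(im[max(v-r,0):max(v-r,0)+2*r,u-r:u+r],(266,266),interpolation=cv2.INTER_CUBIC)
save(np.hstack([crop(c1),crop(c2),crop(c3,False)]),'comp16')
for n,c in (('c1',c1),('c2',c2),('c3',c3)):
    h=cv2.cvtColor(c['image'],cv2.COLOR_RGB2HSV); m=cv2.inRange(h,(0,150,30),(8,255,255))|cv2.inRange(h,(170,150,30),(180,255,255))
    k,l,st,ce=cv2.connectedComponentsWithStats(m); pr=proj(c,(649,-119,45))
    for i in range(1,k):
        if st[i,4]>40 and np.linalg.norm(ce[i]-pr)<60:
            print(n,st[i].tolist(),ce[i].round(1), 'best upright z20',fit(c,l==i,(649,-119),PUCK,20))
E
```

```text
c1 [248, 80, 44, 55, 2130] [269.4 107.9] best upright z20 (array([ 649.1, -131.4]), np.float64(0.813))
c2 [68, 78, 56, 57, 2692] [ 96.  107.6] best upright z20 (array([ 649.6, -121.2]), np.float64(0.826))
c3 [311, 190, 9, 23, 114] [315.  201.2] best upright z20 (array([ 649., -119.]), np.float64(0.0))
c3 [313, 226, 17, 13, 140] [321.6 231.8] best upright z20 (array([625.4, -94.3]), np.float64(0.446))
```

View pics/comp16.png

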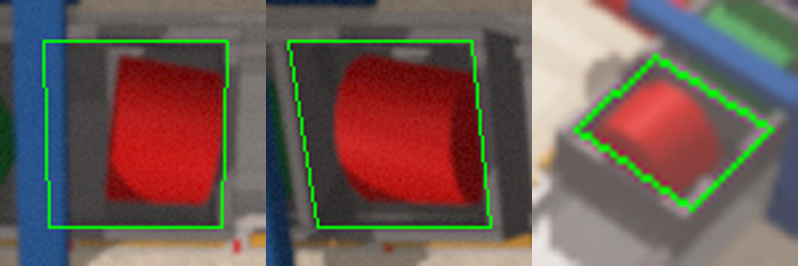

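```bash
cat > tilt.py <<'E'
from h import *
def red(c):
    h=cv2.cvtColor(c['image'],cv2.COLOR_RGB2HSV); m=cv2.inRange(h,(0,150,30),(8,255,255))|cv2.inRange(h,(170,150,30),(180,255,255))
    k,l,st,ce=cv2.connectedComponentsWithStats(m); pr=proj(c,(649,-119,45))
    i=min([i for i in range(1,k) if st[i,4]>300],key=lambda i:np.linalg.norm(ce[i]-pr)); return (l==i).astype(np.uint8)
cs=[np.load(f) for f in('a1.npz','a2.npz')]; gs=[red(c) for c in cs]
def pts(p):
    x,y,z,az,el=p; d=np.array([np.cos(el)*np.cos(az),np.cos(el)*np.sin(az),np.sin(el)])
    u=np.cross(d,[0.01,0.02,1]) if abs(d[2])<.95 else np.cross(d,[1,0,0]); u/=np.linalg.norm(u); v=np.cross(d,u)
    return np.array([np.array([x,y,z])+h*d+r*(np.cos(a)*u+np.sin(a)*v) for h,r in((-20,29),(20,26)) for a in A])
def cost(p):
    t=0
    for c,g in zip(cs,gs):
        m=np.zeros((384*4,512*4),np.uint8); q=np.array([(proj(c,P)+.5)*4 for P in pts(p)])
        cv2.fillConvexPoly(m,cv2.convexHull(np.int32(q.round())),1); G=cv2.resize(g,None,fx=4,fy=4,interpolation=cv2.INTER_NEAREST)
        t+=1-(m&G).sum()/(m|G).sum()
    return t/2
for az in(1.57,-1.57):
  for el in(0,.5,-.5):
    x0=np.array([649,-130,48,az,el]); S=np.vstack([x0]+[x0+d for d in np.diag([5,5,5,.2,.25])])
    r=minimize(cost,x0,method='Nelder-Mead',options=dict(initial_simplex=S,maxiter=130,xatol=.1,fatol=1e-4)); P=pts(r.x)
    print(az,el,r.x.round(2),'iou',round(1-r.fun,3),'min',P.min(0).round(1),'max',P.max(0).round(1))
E
python3 tilt.py
```

```text
1.57 0 [ 6.4955e+02 -1.2892e+02  5.0040e+01  1.4600e+00  5.0000e-02] iou 0.899 min [ 618.5 -152.4   20. ] max [ 677.6 -105.9   77.9]
1.57 0.5 [ 6.4913e+02 -1.2886e+02  5.0510e+01  1.4800e+00  5.0000e-02] iou 0.897 min [ 618.4 -151.8   20.5] max [ 676.8 -106.2   78.4]
1.57 -0.5 [ 6.4924e+02 -1.2883e+02  4.9020e+01  1.4400e+00  5.0000e-02] iou 0.895 min [ 617.9 -152.6   19.1] max [ 677.6 -105.4   77.1]
-1.57 0 [ 6.4939e+02 -1.2951e+02  4.7410e+01 -1.6700e+00 -6.0000e-02] iou 0.933 min [ 621.5 -152.5   19.6] max [ 680.3 -106.2   77.5]
-1.57 0.5 [ 6.4942e+02 -1.2952e+02  5.2560e+01 -1.6800e+00 -5.0000e-02] iou 0.912 min [ 621.5 -152.4   24.6] max [ 680.3 -106.3   82.5]
-1.57 -0.5 [ 6.4938e+02 -1.2944e+02  4.7230e+01 -1.6800e+00 -5.0000e-02] iou 0.934 min [ 621.4 -152.4   19.4] max [ 680.4 -106.1   77.3]
```

Call:
{"name": "send_rows", "arguments": {
  "moves": [
    [[-0.12,0,0,0,0,0],[-0.25,0.02,0,0,0,0],[-0.38,0.03,0,0,0,0],[-0.51,0.04,0,0,0,0],[-0.64,0.05,0,0,0,0],[-0.76,0.053,0,0,0,0],[-0.83,0.053,0,0,0,0],[-0.86,0.053,0,0,0,0],[-0.86,0.053,0,0,0,0],[-0.86,0.053,0,0,0,0]]
  ]
}}

```text
t: 53.53
eef_pos: [559.4, -40.8, 230.3]
tcp_rot: [-3.141, -0.0, -1.569]
ft_force: [-0.2, 0.2, -0.1]
opening: 0.998
```

Call:
{"name": "send_rows", "arguments": {
  "moves": [
    [[0,0,0.1,0,0,0],[0,0,0.22,0,0,0],[0,0,0.34,0,0,0],[0,0,0.42,0,0,0],[0,0,0.46,0,0,0],[0,0,0.46,0,0,0]]
  ]
}}

```text
t: 54.03
eef_pos: [558.2, -42.4, 89.2]
tcp_rot: [3.137, 0.001, -1.572]
ft_force: [-0.2, 0.8, 0.2]
opening: 1.005
```

Call:
{"name": "send_rows", "arguments": {
  "moves": [
    [[0,0,0,0,0,0],[0,0,0,0,0,0],[0,0,0,0,0,0],[0,0,0,0,0,0],[0,0,0,0,0,0],[0,0,0,0,0,0],[0,0,0,0,0,0],[0,0,0,0,0,0],[0,0,0,0,0,0],[0,0,0,0,0,0],[0,0,0,0,0,0],[0,0,0,0,0,0]]
  ],
  "grip": 1
}}

```text
t: 55.03
eef_pos: [559.4, -41.2, 92.0]
tcp_rot: [3.142, -0.0, -1.571]
ft_force: [0.8, -0.7, -0.2]
opening: 0.213
```

Call:
{"name": "send_rows", "arguments": {
  "moves": [
    [[0,0,0,0,0,0],[0,0,0,0,0,0],[0,0,0,0,0,0],[0,0,0,0,0,0],[0,0,0,0,0,0],[0,0,0,0,0,0]]
  ]
}}

```text
t: 55.53
eef_pos: [559.4, -41.1, 92.0]
tcp_rot: [3.141, 0.0, -1.571]
ft_force: [0.3, 1.8, -0.9]
opening: 0.166
```

Push 156 mm: gently to the end station.

Call:
{"name": "send_rows", "arguments": {
  "moves": [
    [[-0.01,0,0,0,0,0],[-0.03,0,0,0,0,0],[-0.055,0,0,0,0,0],[-0.08,0,0,0,0,0],[-0.105,0,0,0,0,0],[-0.13,0,0,0,0,0],[-0.155,0,0,0,0,0],[-0.18,0,0,0,0,0],[-0.205,0,0,0,0,0],[-0.23,0,0,0,0,0],[-0.25,0,0,0,0,0],[-0.26,0,0,0,0,0]]
  ]
}}

```text
t: 56.53
eef_pos: [560.2, 37.2, 92.0]
tcp_rot: [-3.14, -0.0, -1.571]
ft_force: [5.2, -0.8, -4.2]
opening: 0.166
```

Call:
{"name": "send_rows", "arguments": {
  "moves": [
    [[-0.01,0,0,0,0,0],[-0.03,0,0,0,0,0],[-0.055,0,0,0,0,0],[-0.08,0,0,0,0,0],[-0.105,0,0,0,0,0],[-0.13,0,0,0,0,0],[-0.155,0,0,0,0,0],[-0.18,0,0,0,0,0],[-0.205,0,0,0,0,0],[-0.23,0,0,0,0,0],[-0.25,0,0,0,0,0],[-0.26,0,0,0,0,0]]
  ]
}}

```text
t: 57.53
eef_pos: [561.0, 115.2, 92.0]
tcp_rot: [-3.138, -0.0, -1.571]
ft_force: [9.4, -1.2, -6.9]
opening: 0.166
```

Call:
{"name": "send_rows", "arguments": {
  "moves": [
    [[0,0,0,0,0,0],[0,0,0,0,0,0],[0,0,0,0,0,0],[0,0,0,0,0,0],[0,0,0,0,0,0],[0,0,-0.1,0,0,0],[0,0,-0.22,0,0,0],[0,0,-0.36,0,0,0],[0,0,-0.5,0,0,0],[0,0,-0.6,0,0,0],[0,0,-0.6,0,0,0],[0,0,-0.6,0,0,0]]
  ],
  "grip": -1
}}

```text
t: 58.53
eef_pos: [559.7, 114.7, 273.6]
tcp_rot: [-3.138, 0.0, -1.571]
ft_force: [-0.4, -0.4, -1.1]
opening: 0.951
```

```bash
python3 - <<'E'
from h import *
s=env.state(); print(s['t'],s['eef_pos'],s['opening'])
c=wrist(); im=c['image']; save(im,'w20')
for d in env.outline_of('wrist','puck1'): 
    print(round(d['confidence'],2),im[d['region']].mean(0).round(),ray(c,d['xy'],50).round(1),fit(c,d['region'],ray(c,d['xy'],40),PUCK,20))
hsv=cv2.cvtColor(im,cv2.COLOR_RGB2HSV); m=cv2.inRange(hsv,(0,150,80),(6,255,255))|cv2.inRange(hsv,(172,150,80),(180,255,255))
n,l,st,ce=cv2.connectedComponentsWithStats(m)
for i in range(1,n):
    if st[i,4]>80: print('red',st[i].tolist(),ce[i].round(1))
print('handle top expected',proj(c,(547,115,125)),proj(c,(571,115,125)))
for n in('scene','top'):
    c=env.read_camera(n)
    for d in env.outline_of(n,'pot1'): print(n,round(d['confidence'],2),fit(c,d['region'],ray(c,d['xy'],50),POT,4))
    for k,z in (('iron',40),('tin',15),('thermometer',6),('jig',10),('puck1',20),('handle',100),('carrier',40)): print(n,k,[(round(d['confidence'],2),ray(c,d['xy'],z)[:2].round().tolist()) for d in env.look_for(n,k)[:4]])
E
```

```text
58.5333 [559.65011821 114.74554007 273.56408626] 0.9511721450913765
0.93 [ 43. 120.  59.] [649.2 120.   50. ] (array([649.7, 117.6]), np.float64(0.963))
0.75 [ 96.  47. 121.] [654.5 194.3  50. ] (array([650.2, 196.2]), np.float64(0.953))
0.62 [145.  22.  21.] [653.8  28.8  50. ] (array([652.7,  26.5]), np.float64(0.825))
red [310, 68, 43, 51, 1875] [331.4  94.4]
red [246, 131, 24, 61, 1179] [257.2 158.1]
handle top expected [258.23763106 194.88812817] [258.25844022 172.393005  ]
scene 0.97 (array([464.9, 340.7]), np.float64(0.844))
scene 0.86 (array([ 328.4, -620.4]), np.float64(0.943))
scene 0.74 (array([ 181.6, -338.6]), np.float64(0.92))
scene 0.56 (array([426.7, 222.1]), np.float64(0.922))
scene iron [(0.82, [544.0, -461.0])]
scene tin [(0.76, [450.0, -59.0]), (0.6, [458.0, 363.0])]
scene thermometer [(0.49, [462.0, 16.0])]
scene jig [(0.89, [467.0, 72.0]), (0.35, [648.0, 227.0])]
scene puck1 [(0.79, [293.0, -191.0]), (0.7, [643.0, 232.0]), (0.62, [645.0, 125.0]), (0.45, [646.0, 52.0])]
scene handle [(0.81, [639.0, 44.0])]
scene carrier [(0.81, [621.0, 99.0])]
top 0.71 (array([ 179.5, -329.3]), np.float64(0.948))
top 0.62 (array([ 325.5, -610.8]), np.float64(0.911))
top 0.58 (array([456.7,  81. ]), np.float64(0.555))
top 0.49 (array([493.3, 378. ]), np.float64(0.08))
top 0.47 (array([ 513. , -442.8]), np.float64(0.569))
top 0.26 (array([649.1,  43.3]), np.float64(0.346))
top iron [(0.65, [521.0, -432.0])]
top tin [(0.71, [455.0, 20.0]), (0.6, [455.0, -50.0])]
top thermometer [(0.94, [461.0, 18.0]), (0.49, [620.0, 67.0])]
top jig [(0.88, [458.0, 70.0])]
top puck1 [(0.55, [286.0, -191.0]), (0.49, [664.0, 35.0])]
top handle [(0.87, [627.0, 59.0])]
top carrier [(0.63, [637.0, 64.0])]
```

Call:
{"name": "send_rows", "arguments": {
  "moves": [
    [[-0.1,0.09,0,0,0,0],[-0.2,0.18,0,0,0,0],[-0.3,0.27,0,0,0,0],[-0.4,0.36,0,0,0,0],[-0.5,0.45,0,0,0,0],[-0.57,0.51,0,0,0,0],[-0.57,0.54,0,0,0,0],[-0.57,0.54,0,0,0,0],[-0.57,0.54,0,0,0,0],[-0.57,0.54,0,0,0,0]]
  ]
}}

```text
t: 60.37
eef_pos: [398.4, 285.2, 272.1]
tcp_rot: [-3.141, -0.0, -1.572]
ft_force: [-0.1, 0.4, 0.0]
opening: 0.999
```

```bash
python3 - <<'E'
from h import *
s=env.state(); print(s['t'],s['eef_pos'])
c=wrist(); im=c['image']; save(im,'w21')
for d in env.outline_of('wrist','pot1'): print(round(d['confidence'],2),np.round(d['xy']),cv2.boundingRect(d['region'].astype(np.uint8)),fit(c,d['region'],ray(c,d['xy'],50),POT,4))
for d in env.outline_of('wrist','mat'): 
    r=d['region'].astype(np.uint8); print('mat',round(d['confidence'],2),cv2.boundingRect(r))
print([proj(c,(429+a*115,289+b*145,4)).round() for a,b in((-1,-1),(-1,1),(1,1),(1,-1))])
c=env.read_camera('scene')
for d in env.outline_of('scene','pot1'): print('scene',round(d['confidence'],2),d['region'].sum(),fit(c,d['region'],ray(c,d['xy'],50),POT,4))
E
```

```text
60.3667 [398.3633299  285.19096717 272.12142062]
0.97 [302. 140.] (267, 107, 71, 69) (array([429.5, 226.6]), np.float64(0.979))
0.91 [212. 110.] (175, 76, 73, 71) (array([468.9, 346.8]), np.float64(0.98))
mat 0.67 (142, 50, 223, 171)
[array([354., 219.]), array([158., 219.]), array([143.,  51.]), array([368.,  51.])]
scene 0.85 645 (array([ 182.9, -339.8]), np.float64(0.913))
scene 0.8 524 (array([467.2, 340.9]), np.float64(0.928))
scene 0.71 1386 (array([ 544.1, -453.1]), np.float64(0.566))
scene 0.69 989 (array([ 326.6, -620.1]), np.float64(0.951))
scene 0.63 492 (array([424.4, 223.6]), np.float64(0.898))
```

```bash
python3 -c "
from h import *
print(env.state()['t'],env.state()['ft_force']); print(env.job_done())"
```

```text
60.6167 [-0.36923688 -0.66037405  0.27409936]
the job is handed in; nothing more can be done
None
```

The job is done and handed in at t ≈ 60.6 s of the 210 s. All three pucks are in the carrier, each in its own compartment, but the red one lies on its side.

- **Start of the scene:** only pot2 and pot3 were there. Pot1 was absent, so its red puck lay loose on the bench.
- **Station 1:** I rapped the pot that stood further out on the bench. The purple puck came loose in 2 raps and fell into the leading compartment.
- **Station 2:** I rapped the other pot. The green puck came loose in 1 rap and fell into the middle compartment.
- **Red puck:** I put it in the trailing compartment by hand while the carrier was at station 2, then pushed the carrier through to the last station.

Last checks before handing in:

- **Carrier:** the handle is where the last station should put it, to within about 3 pixels in the wrist picture.
- **Pucks:** green fits at world y ≈ 118 mm and purple at ≈ 196 mm, both in the right compartments. The red puck toppled when released and lies fully inside its compartment. I measured its top at 78 mm, below the prongs' 84 mm underside. I left it that way and did not try to stand it up.
- **Pots:** both stand upturned on the mat, at about (430, 227) and (469, 347) mm.
- **Pot2 moved:** it had been set down at (430, 345), so something shifted it about 4 cm while the robot was away. I left it because it is upright and well inside the mat.
- **Bystanders:** the iron, tin, thermometer and jig are where they were at the start, within detector noise. I did not touch the blue pots or the yellow puck.

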